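# Reload the engraving nest with box lids and click the clamp tight

### The arm

A 7-joint arm with a two-finger parallel gripper is mounted at the origin on the work surface. World frame = base frame: x ahead of the robot, y to its left, z up, the work surface at z = 0. Lengths are in mm, angles in rad, forces in N, time in s.
With the tool pointing down it reaches from about 400 to 850 mm from the base axis. Payload 10.4 kg.
Tool frame: the origin (TCP) lies at the very end of the fingers, on their centre line; the grasp point (between the pads) lies manip.grip_point_offset behind it (manip.grip_point_offset is the distance from the TCP to the grasp point, in mm); z points along the fingers, y is the line along which they close (so a half turn about z gives the same grasp; the last joint's range is limited). The gripper opens to 85 mm and grips with 20 to 120 N. Pads are 22 mm wide; open, the fingers measure 114 mm over their backs; the gripper's body (76 mm by 85 mm) begins 54 mm behind the grasp point. The pads swing forward as they close: fully open they stand 13 mm farther back than shut.
Start: joints at [1.283, 0.332, -0.065, 1.46, 0.022, 1.35, -0.088], TCP at [163.593, -603.232, 231.338] pointing down, gripper open.
Joint ranges: [-2.6, 2.6], [-0.5, 2.12], [-1.47, 1.34], [0.16, 2.42], [-1.27, 4.41], [0.06, 2.06], [-2.6, 2.6]. Speed limits (rad/s): [2.22, 2.22, 2.79, 2.79, 3.14, 3.14, 3.14].

### API

Orientations are given as a 3x3 rotation matrix whose columns are the frame's x, y, z axes.
In Python, from station import manip gives the robot as it stands. The module is installed in compiled form; this text tells all that it offers.
- The arm moves only by the tool jog_arm, never from a script. Its argument "increments" is text: rows parted by semicolons, each of 7 numbers parted by spaces: the shift along the tool's x, y, z in m, then the turn, a rotation vector about the tool's x, y, z in degrees, then the gripper command: -1 is shut, 1 is fully open, values between are in proportion. In form: tx ty tz rx ry rz grip; .... A call has 1 to 5 rows; each row is the pose to reach, as a shift and turn from the pose commanded when the call began, along the tool's axes at that moment; what a row does not reach only later rows make up. A row lasts 1/8 s, in which the tool goes at most 62.5 mm and 10.7 degrees, less where a joint would pass 70% of its speed; a pose out of reach is approached as far as the arm can. A call with a gripper value outside its range is refused whole. The fingers move at their own pace and stop on an object; "force" is the grip in N (left out, the last holds). Time passes only in rows, so rows that repeat a pose let the fingers close. It gives the time, the measured TCP pose, the force, the opening and the grip force at its end, in the units of the state.
- manip.state(): the state, without advancing time (a new reading comes with each control period).
- manip.get_image(name): name is "scene" or "top"; returns a dict with "image" (480x640x3 uint8, red, green, blue), "camera_matrix" (3x3 intrinsics, pixels), "rvec" (rotation vector, rad) and "tvec" (3), from world to camera coordinates, as OpenCV has them. Camera axes: x right, y down, z forward; pixel columns grow to the right and rows downward; lengths in mm; the calibration is good to about 2 mm. A picture is of the moment at which its call begins. There is no depth.
- manip.finish_job(): hands the job in; it is judged then, once.
The state is a dict: "time_s": time; "qpos": joint angles; "dq": joint speeds; "effort": joint torques, N m; "eef_pos": TCP position; "eef_rot": TCP orientation; "wrist_force": force on the tool from outside, world axes, zero at the start; "wrist_torque": the same for the moment, N m; "width": finger opening in mm; "finger_force": force on a finger pad.
Only numpy, scipy, OpenCV 4.12 (cv2) and the standard library are available. Lean on these libraries where they do the work, as an engineer would, in place of code of your own. Each camera call takes 0.05 s, during which the arm holds its last target. There are 200 camera calls.

### The job

Reload the engraving nest: put the hand file that lies across it into the wooden tray, lay the finished lid that sits in the nest on the cork pad with its closed face up, and set every small blank lid standing on the bench into a pocket of its own, rim down with the closed face up, flat on the pocket floor. When all that is done, turn the black clamp knob clockwise until it comes up hard and slips with its click, and stop there: a third of a turn past the slip is already too much. The one bigger lid does not fit, so leave it standing where it is, and do not disturb the glass or the oil bottle.

Things in the scene. Friction and masses are not known exactly. Their poses are not given: they have to be found in the camera images.
- lid_a: blank square pewter box lid, one of up to three alike (may be absent): 58 x 58 mm, 26 mm high, 0.18 kg, walls 4 mm, one face closed (5 mm thick, fine engraved square), the other open (rim). Origin at the middle of the block, +z out through the closed face. Starts standing on an edge on the bench, closed face roughly to +y or -y.
- lid_b: blank square pewter box lid, one of up to three alike (may be absent): 58 x 58 mm, 26 mm high, 0.18 kg, walls 4 mm, one face closed (5 mm thick, fine engraved square), the other open (rim). Origin at the middle of the block, +z out through the closed face. Starts standing on an edge on the bench, closed face roughly to +y or -y.
- lid_c: blank square pewter box lid, one of up to three alike (may be absent): 58 x 58 mm, 26 mm high, 0.18 kg, walls 4 mm, one face closed (5 mm thick, fine engraved square), the other open (rim). Origin at the middle of the block, +z out through the closed face. Starts standing on an edge on the bench, closed face roughly to +y or -y.
- done_lid: the finished lid, same size, mass and axes as lid_a with a bold engraved cross on its closed face; starts in the -y pocket (pocket2), rim down.
- pad: cork pad fixed on the bench, 130 x 130 mm, 6 mm thick; origin at the centre of its underside.
- big_lid: a bigger lid of the same make as lid_a, 70 x 70 x 30 mm, that does not fit; stands on its edge among the others; origin at its middle, +z out of the closed top. Leave it.
- file: hand file lying on the pocket floors along the row of pockets; wooden handle 95 mm long, 22 mm wide and high, from x = -97 to -3 mm; steel blade 18 mm wide, 6 mm thick, from x = -2 to 98 mm. Origin at the middle of its underside, +x to the blade's tip; 0.09 kg, centre of mass near the origin.
- tray: open wooden tray, 250 mm (its x) by 110 mm (its y), 30 mm high, walls 5 mm, floor 5 mm; origin at the centre of its underside; does not move.
- nest: engraving nest fixed to the bench: steel base plate 100 x 375 mm, 10 mm thick, with a row of three grey pockets 100 mm apart along its y, a steel clamp bar along its +x side and the clamp knob at its -y end. Origin at the underside below the middle pocket, z up.
- pocket0 (a point): the +y pocket; origin at the centre of its floor (28 mm above the bench), axes as the nest. Holds a lid with 2 mm spare each side in y. Lips 8 mm high at -x (31 mm from centre) and at the corners; at +x the clamp bar (35 mm open, 31 clamped, as high). Its two y sides are open between corner lips for 46 mm and cut away beyond 25 mm, down to 10 mm above the bench, for fingers.
- pocket1 (a point): the middle pocket; origin at the centre of its floor (28 mm above the bench), axes as the nest. Same shape.
- pocket2 (a point): the -y pocket; origin at the centre of its floor (28 mm above the bench), axes as the nest. Same shape.
- knob_grip (a point): on the knob's axis (vertical) at grip height, 57 mm above the bench. The knob is a black wing 56 mm long (x of this point), 16 mm wide (y of this point), 34 mm high from 38 to 72 mm above the bench, on a round foot 48 mm across.
- clamp_screw (a joint): angle of the clamp screw under the knob, rad, growing clockwise from above; starts between 0 and 0.8, ends at its stop at 3.0, clamped. It takes about 0.05 N m and moves the clamp bar 1.3 mm per rad towards the lids.
- clamp_ratchet (a joint): how far the knob has slipped on the screw, rad, clockwise from above: 0 until the torque reaches about 0.22 N m (normally when the screw is at its stop), then it grows as the knob is turned on. The knob's own angle is clamp_screw + clamp_ratchet.
- glass: amber glass tumbler, 72 mm across, 85 mm high; bystander; origin at the centre of its underside.
- oil: small oil bottle, 48 mm across, 110 mm high; bystander; origin at the centre of its underside.
Not all that is in view belongs to the job. Of the things shaped like the file, the wooden one is meant.

How it is judged:
By the outcome, as a careful person would: the job done as asked, in the order asked, and still so for the second after the job is handed in, with the robot touching nothing.
Of lid_a, lid_b, lid_c only 2 to 3 are there at a start; the rules pass over those that are not, and their reading is None.
At some moment in a run one of lid_a, lid_b, lid_c may be knocked a few centimetres aside while the robot is not near it.
Once in a run the grip may slacken for a moment while it holds something.
It also fails if it takes over 208 s, if anything falls off the work surface, if the arm or the gripper's body presses on something with over 40 N, if the wrist force passes 120 N, or if a joint passes its speed limit or range.

## Working session

There is one attempt and no reset: what is moved stays moved. The work goes in short steps, Python scripts to look and compute and a tool call to move; the robot and the scene stay as the last step left them, time stands still between calls to the robot, and variables do not carry over. Pictures are saved under pics/ and viewed, at most 14 in all, crops included, and the job is handed in when it is done.

Besides the shell and the picture viewer there is one more tool, called after "Emit:" as a command line: name --argument value ..., lists and objects as JSON in quotes. jog_arm: Moves the arm, as the interface text tells. Its arguments: {"type":"object","properties":{"increments":{"type":"string"},"force":{"type":"number"}},"required":["increments"]}

```bash
mkdir -p pics
cat > h.py <<'E'
import numpy as np,cv2
from station import manip
def grab(n,f=None):
    d=manip.get_image(n)
    if f: cv2.imwrite('pics/'+f,d['image'][:,:,::-1])
    return d
def save(d):
    pass
def P(d):
    R=cv2.Rodrigues(np.array(d['rvec'],float))[0];return R,np.array(d['tvec'],float).ravel(),np.array(d['camera_matrix'],float)
def proj(d,X):
    R,t,K=P(d);p=K@(R@np.array(X,float)+t);return p[:2]/p[2]
def ray(d,uv):
    R,t,K=P(d);c=-R.T@t;v=R.T@np.linalg.inv(K)@np.array([uv[0],uv[1],1.]);return c,v
def atz(d,uv,z):
    c,v=ray(d,uv);return c+v*(z-c[2])/v[2]
def tri(a,ua,b,ub):
    c1,v1=ray(a,ua);c2,v2=ray(b,ub);s=np.linalg.lstsq(np.c_[v1,-v2],c2-c1,rcond=None)[0]
    p,q=c1+v1*s[0],c2+v2*s[1];return (p+q)/2,np.linalg.norm(p-q)
E
python3 - <<'E'
from h import *
import pickle
a=grab('scene','s0.png');b=grab('top','t0.png')
pickle.dump((a,b),open('v0.pkl','wb'))
for d in(a,b):
    R,t,K=P(d);print((-R.T@t).round(),R.round(2).tolist(),K.round(0).tolist())
s=manip.state();print(s, manip.grip_point_offset)
E
```

```text
[1148. -426.  864.] [[0.53, 0.85, -0.0], [0.59, -0.37, -0.72], [-0.61, 0.38, -0.7]] [[479.0, 0.0, 316.0], [0.0, 479.0, 230.0], [0.0, 0.0, 1.0]]
[ 380.    5. 1348.] [[0.01, -1.0, 0.01], [-1.0, -0.01, -0.08], [0.08, -0.01, -1.0]] [[489.0, 0.0, 324.0], [0.0, 489.0, 240.0], [0.0, 0.0, 1.0]]
{'time_s': 0.1, 'qpos': array([ 1.28338508,  0.332807  , -0.06471272,  1.46086662,  0.02159064,
        1.34990079, -0.08849499]), 'dq': array([-0.00014889, -0.00106375,  0.00059723, -0.00051015, -0.00223414,
       -0.00044016,  0.00221729]), 'effort': array([ 7.50000581e-04, -6.26746845e+01,  4.86307754e-02, -3.92434108e+01,
        1.61647762e-02,  7.03673039e-03,  1.52389589e-05]), 'eef_pos': array([ 163.49716801, -602.88231269,  230.59213573]), 'eef_rot': array([[ 9.65132909e-01,  2.61760051e-01, -3.80399095e-04],
       [ 2.61760323e-01, -9.65132127e-01,  1.22918275e-03],
       [-4.53844491e-05, -1.28589811e-03, -9.99999172e-01]]), 'wrist_force': array([-0.60551635, -0.024154  ,  0.04241713]), 'wrist_torque': array([ 0.00186345,  0.01089467, -0.01169696]), 'finger_force': 0.0, 'width': 84.78406173046565} 18.700000000000003
```

View pics/s0.png

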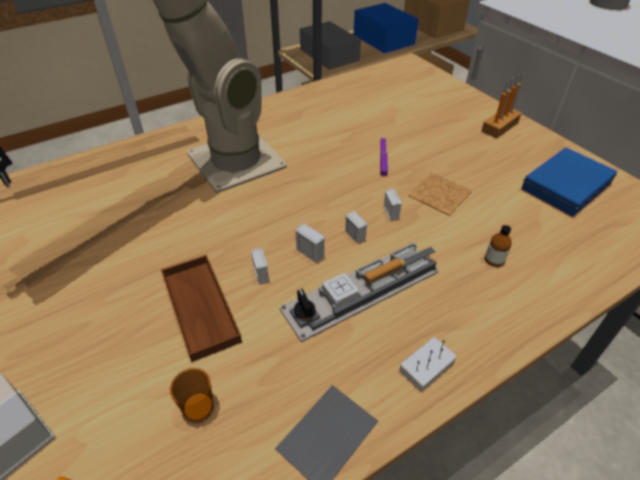

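View pics/t0.png

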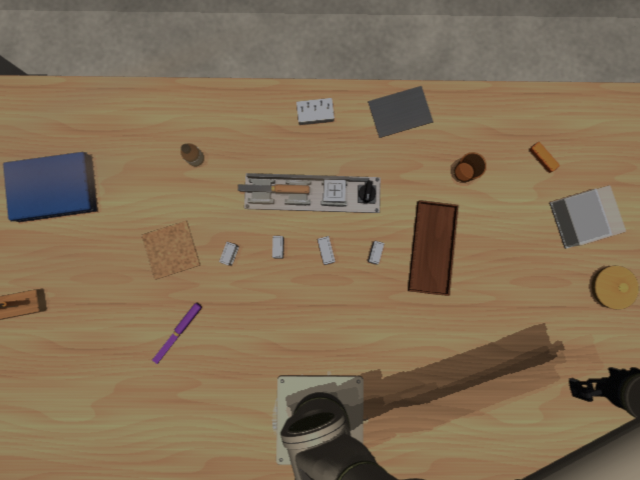

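Scene and top both show the same layout. In the top view: file on the nest (275,188), purple file look-alike at (178,332), finished lid (335,192), knob (367,191), four standing lids at (229,253), (278,247), (327,250), (376,252), tray (433,248), cork pad (171,250). The wooden-handled file on the nest is the one meant, and the lid at (327,250) looks like the bigger one. I'll check both in enlarged crops.

```bash
python3 - <<'E'
from h import *
import pickle
a,b=pickle.load(open('v0.pkl','rb'))
def crop(d,x0,y0,x1,y1,k,f):
    c=cv2.resize(d['image'][y0:y1,x0:x1,::-1],None,fx=k,fy=k,interpolation=cv2.INTER_CUBIC)
    for x in range((x0+9)//10*10,x1,10): cv2.line(c,((x-x0)*k,0),((x-x0)*k,12 if x%50 else 30),(0,0,255),1)
    for y in range((y0+9)//10*10,y1,10): cv2.line(c,(0,(y-y0)*k),(12 if y%50 else 30,(y-y0)*k),(0,0,255),1)
    cv2.imwrite('pics/'+f,c)
crop(b,220,165,390,275,4,'t0c.png')
crop(a,240,180,440,340,4,'s0c.png')
E
cat >> h.py <<'E'
def crop(d,x0,y0,x1,y1,k,f):
    c=cv2.resize(d['image'][y0:y1,x0:x1,::-1],None,fx=k,fy=k,interpolation=cv2.INTER_CUBIC)
    for x in range((x0+9)//10*10,x1,10): cv2.line(c,((x-x0)*k,0),((x-x0)*k,12 if x%50 else 30),(0,0,255),1)
    for y in range((y0+9)//10*10,y1,10): cv2.line(c,(0,(y-y0)*k),(12 if y%50 else 30,(y-y0)*k),(0,0,255),1)
    cv2.imwrite('pics/'+f,c)
E
```

```text
(no output)
```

View pics/t0c.png

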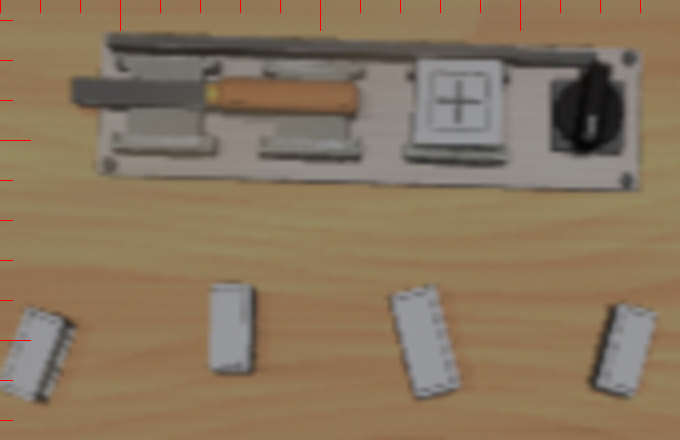

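View pics/s0c.png

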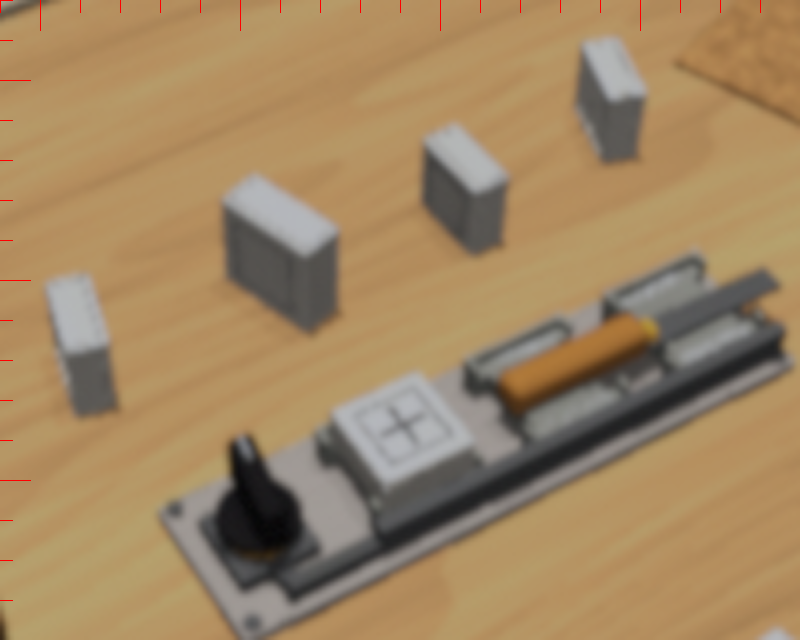

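The crops confirm the wooden-handled file lying across the +y and middle pockets, and the lid at scene (309,243) as visibly larger (the big lid, to be left). Blanks stand at scene (394,205), (357,228) and (260,266). I'll enlarge the outer two to see which way they face, and measure.

Run:
```python
from h import *
import pickle
a,b=pickle.load(open('v0.pkl','rb'))
def c(d,x,y):return cv2.resize(d['image'][y-20:y+20,x-20:x+20,::-1],(260,260),interpolation=cv2.INTER_CUBIC)
im=np.vstack([np.hstack([c(a,393,205),c(a,357,228),c(a,260,266)]),np.hstack([c(b,229,253),c(b,278,247),c(b,376,252)])])
cv2.imwrite('pics/z.png',cv2.convertScaleAbs(im,alpha=1.4))
T=lambda x,y:(220+x/4-.4,165+y/4-.4)
S=lambda x,y:(240+x/4-.4,180+y/4-.4)
L={'A':([(30,308),(67,320),(40,402),(2,388)],[(585,40),(612,37),(645,95),(612,103)]),
'B':([(210,284),(248,284),(247,373),(209,371)],[(425,140),(455,125),(508,178),(475,195)]),
'big':([(390,294),(435,286),(459,388),(417,398)],[(222,202),(255,175),(338,230),(305,255)]),
'C':([(615,304),(657,312),(632,396),(597,388)],[(46,283),(90,275),(110,345),(77,350)])}
for k,(t,s) in L.items():
    z=70 if k=='big' else 58
    pt=np.array([atz(b,T(*p),z) for p in t]);ps=np.array([atz(a,S(*p),z) for p in s])
    print(k,pt[:,:2].mean(0).round(1),ps[:,:2].mean(0).round(1),tri(b,T(*np.mean(t,0)),a,S(*np.mean(s,0)))[0].round(1))
    for Q in(pt,ps):
        d=np.linalg.norm(Q-np.roll(Q,-1,0),axis=1).round(0); # angle of long axis
        best=cv2.minAreaRect(Q[:,:2].astype(np.float32));print('   ',d,best[1],best[2])
N={'fl':((105,35),None),'nest -y+x':((640,50),(245,638)),'nest -y-x':((637,190),(160,515)),'nest +y -x':((97,175),None),'nest+y+x':((105,35),(795,365))}
for k,(t,s) in N.items():
    print(k,atz(b,T(*t),10).round(1), atz(a,S(*s),10).round(1) if s else '', tri(b,T(*t),a,S(*s))[0].round(1) if s else '')
t=[(417,60),(502,60),(500,146),(414,142)];s=[(332,405),(415,372),(472,442),(382,488)]
for p,q in zip(t,s):print('done',atz(b,T(*p),54).round(1),atz(a,S(*q),54).round(1),tri(b,T(*p),a,S(*q))[0].round(1))
print('knob tops',[atz(b,T(*p),72).round(1) for p in((595,62),(589,145))],[atz(a,S(*p),72).round(1) for p in((240,440),(270,520))], atz(b,T(588,117),38).round(1))
for n,t,s in(('filetip',(72,92),(775,280)),('ferrule',(212,94),(650,325)),('handle end',(357,97),(505,390))):
    print(n,atz(b,T(*t),50).round(1),tri(b,T(*t),a,S(*s))[0].round(1))
# tray, pad
for n,Q in(('tray',[(418,202),(458,204),(448,295),(409,292)]),('pad',[(142,233),(188,222),(199,265),(153,277)])):
    z=30 if n=='tray' else 6
    Q=np.array([atz(b,q,z)[:2] for q in Q]);print(n,Q.round(0).tolist(),Q.mean(0).round(1))
```

```text
A [442.8 243.9] [444.5 246.7] [443.8 245.4  57.4]
    [26. 57. 27. 56.] (26.704517364501953, 56.6670036315918) 72.53797149658203
    [18. 60. 23. 64.] (22.981481552124023, 64.02044677734375) 67.5122299194336
B [461.5 116.6] [464. 115.] [461.7 117.   54.8]
    [25. 59. 25. 58.] (58.89117431640625, 25.113405227661133) 0.21044914424419403
    [24. 57. 26. 57.] (25.800561904907227, 58.65857696533203) 89.40113830566406
big [453.  -13.2] [455.2 -14.2] [453.2 -13.   67.3]
    [30. 69. 28. 70.] (70.37559509277344, 29.936511993408203) 13.859320640563965
    [30. 68. 28. 66.] (68.35433959960938, 30.1337947845459) 14.467782020568848
C [ 449.2 -145.7] [ 451.9 -145.4] [ 449.6 -145.3   55.2]
    [28. 58. 24. 57.] (28.292192459106445, 57.970542907714844) 77.95701599121094
    [26. 56. 19. 56.] (25.750858306884766, 57.29140090942383) 74.01937866210938
fl [667.  209.4  10. ]  
nest -y+x [ 660.3 -161.5   10. ] [ 659.9 -161.3   10. ] [ 660.2 -161.5   10.5]
nest -y-x [ 562.3 -159.4   10. ] [ 567.7 -160.7   10. ] [ 563.4 -159.5    4.2]
nest +y -x [569.2 212.9  10. ]  
nest+y+x [667.  209.4  10. ] [671.6 207.8  10. ] [668.5 210.8   5.1]
done [642.7  -6.4  54. ] [582.9 -58.9  54. ] [619.  -38.8  84.9]
done [643.3 -63.4  54. ] [587.5  -7.1  54. ] [633.3 -52.2 126.5]
done [585.1 -62.4  54. ] [644.7  -9.1  54. ] [611.3 -31.9  35.1]
done [587.2  -4.9  54. ] [644.5 -67.1  54. ] [595.1 -16.4 -34.8]
knob tops [array([ 638.9, -124. ,   72. ]), array([ 583.5, -120.1,   72. ])] [array([ 589.8, -120.9,   72. ]), array([ 642.3, -134.3,   72. ])] [ 608.  -122.7   38. ]
filetip [619.5 224.6  50. ] [624.3 229.3  28.1]
ferrule [619.  130.9  50. ] [621.4 132.8  42. ]
handle end [618.   33.6  50. ] [618.7  33.3  44.4]
tray [[588.0, -264.0], [584.0, -373.0], [337.0, -343.0], [344.0, -238.0]] [ 463.3 -304.4]
pad [[499.0, 491.0], [530.0, 366.0], [412.0, 333.0], [379.0, 457.0]] [455.1 411.8]
```

View pics/z.png

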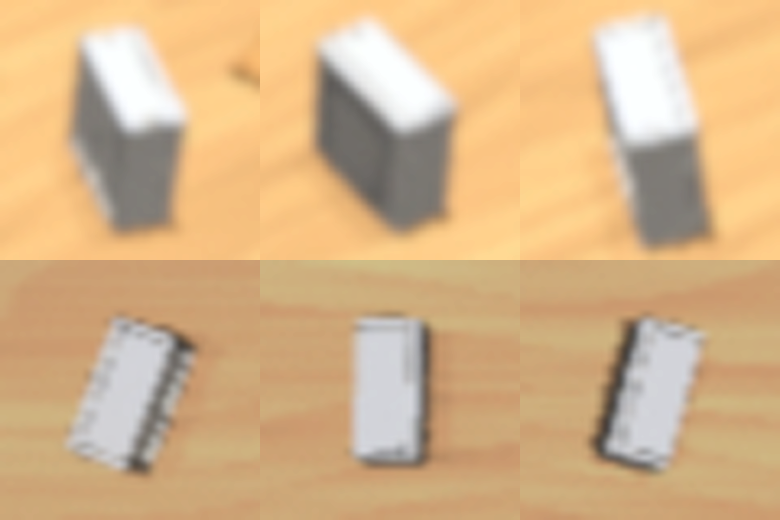

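Findings, with heights consistent to a few mm:

| Item | Position (mm) | Note |
|---|---|---|
| Blank A | (443, 245) | closed face +y (lit inner wall seen on its -y side) |
| Blank B | (462, 117) | closed face -y (engraved square seen) |
| Blank C | (449, -145) | closed face +y |
| Big lid | (453, -13) | leave |

Next is a planner that prints the jog rows.

```bash
cat >> h.py <<'E'
from scipy.spatial.transform import Rotation as Ro
def down(phi,tilt=0):
    f=np.radians(phi);c,s=np.cos(f),np.sin(f)
    return np.array([[-s,c,0],[c,s,0],[0,0,-1.]])@Ro.from_euler('y',tilt,degrees=True).as_matrix()
def plan(wps,start=None):
    """wps: (pos,phi,tilt,grip,maxstep mm per row[,extra rows]); prints one line per jog call"""
    if start is None:
        s=manip.state();p,R=s['eef_pos'].copy(),s['eef_rot'].copy()
    else: p,R=np.array(start[0],float),down(*start[1:])
    for w in wps:
        pos,phi,tilt,g,st=w[:5];ex=w[5] if len(w)>5 else 1
        pos=np.array(pos,float);T=down(phi,tilt)
        rv=Ro.from_matrix(R.T@T).as_rotvec();n=max(1,int(np.ceil(max(np.linalg.norm(pos-p)/st,np.degrees(np.linalg.norm(rv))/10))))
        calls=int(np.ceil((n+ex)/5));p0,R0=p.copy(),R.copy()
        for c in range(calls):
            last=c==calls-1;k=5 if not last else n+ex-5*c
            f=min(1,(c+1)*5/n);q=p0+f*(pos-p0);Q=R0@Ro.from_rotvec(f*rv).as_matrix()
            t=(R.T@(q-p)/1000).round(4);r=np.degrees(Ro.from_matrix(R.T@Q).as_rotvec()).round(1)
            m=min(k,max(1,n-5*c)) 
            rows=[]
            for i in range(k):
                a=min(1,(i+1)/m) ; rows.append((*(a*t).round(4),*(a*r).round(1),g))
            print('; '.join(' '.join(f'{v:g}' for v in x) for x in rows))
            p=p+R@t*1000;R=R@Ro.from_rotvec(np.radians(r)).as_matrix()
        print('  ->',p.round(1))
E
python3 - <<'E'
from h import *
plan([((619.5,118,200),-1,0,-.29,60),((619.5,118,70),-1,0,-.29,45),((619.5,118,30),-1,0,-.29,14,2)])
a=__import__('pickle').load(open('v0.pkl','rb'))[1]
T=lambda x,y:(220+x/4-.4,165+y/4-.4)
for x,y in((166.5,105),(313,112),(457,115)):print(atz(a,T(x,y),36).round(1))
# lips: pocket -x lips inner edge / bar inner edge
for t in((165,133),(310,138),(455,147)):print('lip inner',atz(a,T(*t),36).round(1))
for t in((165,50),(310,53),(455,57)):print('bar lower edge',atz(a,T(*t),36).round(1))
E
```

```text
0.0419 -0.0384 0.0021 -0 -0 -4.9 -0.29; 0.0838 -0.0768 0.0042 -0 -0 -9.8 -0.29; 0.1258 -0.1153 0.0062 -0 -0 -14.8 -0.29; 0.1677 -0.1537 0.0083 -0 -0 -19.7 -0.29; 0.2096 -0.1921 0.0104 -0 -0 -24.6 -0.29
0.0541 -0.0175 0.0021 -0 -0 -4.9 -0.29; 0.1082 -0.035 0.0042 -0 -0 -9.8 -0.29; 0.1624 -0.0524 0.0063 -0 -0 -14.8 -0.29; 0.2165 -0.0699 0.0084 -0 -0 -19.7 -0.29; 0.2706 -0.0874 0.0105 -0 -0 -24.6 -0.29
0.0565 0.0066 0.0021 -0 -0 -4.9 -0.29; 0.113 0.0132 0.0042 -0 -0 -9.8 -0.29; 0.1694 0.0199 0.0062 -0 -0.1 -14.8 -0.29; 0.2259 0.0265 0.0083 -0 -0.1 -19.7 -0.29; 0.2824 0.0331 0.0104 -0 -0.1 -24.6 -0.29
-0 -0 0 -0 0 -0 -0.29
  -> [619.5 118.  200. ]
0 0 0.0433 -0 0 -0 -0.29; 0 0.0001 0.0867 -0 0 -0 -0.29; 0 0.0001 0.13 -0 0 -0 -0.29; 0 0.0001 0.13 -0 0 -0 -0.29
  -> [619.5 118.   70. ]
0 0 0.0133 -0 0 -0 -0.29; 0.0001 0 0.0267 -0 0 -0 -0.29; 0.0001 0 0.04 -0 0 -0 -0.29; 0.0001 0 0.04 -0 0 -0 -0.29; 0.0001 0 0.04 -0 0 -0 -0.29
  -> [619.5 118.   30. ]
[613.8 162.9  36. ]
[610.   63.6  36. ]
[608.9 -34.   36. ]
lip inner [594.6 163.5  36. ]
lip inner [592.2  65.4  36. ]
lip inner [587.  -32.8  36. ]
bar lower edge [651.5 164.6  36. ]
bar lower edge [650.5  66.2  36. ]
bar lower edge [648.7 -32.4  36. ]
```

Emit:
jog_arm --increments "0.21 -0.192 0.01 0 0 -24.6 -0.29; 0.21 -0.192 0.01 0 0 -24.6 -0.29; 0.21 -0.192 0.01 0 0 -24.6 -0.29; 0.21 -0.192 0.01 0 0 -24.6 -0.29; 0.21 -0.192 0.01 0 0 -24.6 -0.29" --force 40

```text
time_s: 0.72
eef_pos: [317.6, -360.0, 221.2]
eef_rot: [[0.766, 0.642, -0.0], [0.642, -0.766, 0.0], [0.0, -0.0, -1.0]]
wrist_force: [-0.7, 0.2, 0.7]
width: 30.6
finger_force: 0.0
```

Emit:
jog_arm --increments "0.27 -0.087 0.01 0 0 -24.6 -0.29; 0.27 -0.087 0.01 0 0 -24.6 -0.29; 0.27 -0.087 0.01 0 0 -24.6 -0.29; 0.27 -0.087 0.01 0 0 -24.6 -0.29; 0.27 -0.087 0.01 0 0 -24.6 -0.29"

```text
time_s: 1.35
eef_pos: [468.9, -120.0, 211.2]
eef_rot: [[0.429, 0.903, 0.0], [0.903, -0.429, 0.0], [0.0, 0.0, -1.0]]
wrist_force: [-0.6, -0.5, 0.2]
width: 30.4
finger_force: 0.0
```

Emit:
jog_arm --increments "0.28 0.033 0.01 0 0 -24.6 -0.29; 0.28 0.033 0.01 0 0 -24.6 -0.29; 0.28 0.033 0.01 0 0 -24.6 -0.29; 0.28 0.033 0.01 0 0 -24.6 -0.29; 0.28 0.033 0.01 0 0 -24.6 -0.29"

```text
time_s: 1.98
eef_pos: [619.1, 118.4, 200.4]
eef_rot: [[0.015, 1.0, -0.001], [1.0, -0.015, 0.001], [0.001, -0.001, -1.0]]
wrist_force: [-0.7, -1.0, -0.0]
width: 30.2
finger_force: 0.0
```

Emit:
jog_arm --increments "0 0 0 0 0 0 -0.29; 0 0 0 0 0 0 -0.29"

```text
time_s: 2.22
eef_pos: [618.5, 113.9, 200.9]
eef_rot: [[0.019, 1.0, -0.001], [1.0, -0.019, -0.001], [-0.001, -0.001, -1.0]]
wrist_force: [-1.2, 0.1, 0.4]
width: 30.3
finger_force: 0.0
```

Emit:
jog_arm --increments "0 0 0.1 0 0 0 -0.29; 0 0 0.12 0 0 0 -0.29; 0 0 0.12 0 0 0 -0.29; 0 0 0.12 0 0 0 -0.29; 0 0 0.12 0 0 0 -0.29"

```text
time_s: 2.85
eef_pos: [620.4, 115.0, 84.4]
eef_rot: [[0.018, 1.0, 0.004], [1.0, -0.018, 0.0], [0.001, 0.004, -1.0]]
wrist_force: [0.1, 1.1, -0.2]
width: 30.6
finger_force: 0.0
```

Emit:
jog_arm --increments "0 0 0 0 0 0 -0.29; 0 0 0 0 0 0 -0.29"

```text
time_s: 3.1
eef_pos: [619.1, 114.9, 82.1]
eef_rot: [[0.018, 1.0, 0.001], [1.0, -0.018, -0.0], [-0.0, 0.001, -1.0]]
wrist_force: [0.6, -0.0, -0.1]
width: 30.6
finger_force: 0.0
```

Emit:
jog_arm --increments "0.002 0 0.015 0 0 0 -0.29; 0.002 0 0.03 0 0 0 -0.29; 0.002 0 0.042 0 0 0 -0.29; 0.002 0 0.051 0 0 0 -0.29; 0.002 0 0.051 0 0 0 -0.29"

```text
time_s: 3.72
eef_pos: [618.3, 116.7, 29.4]
eef_rot: [[0.018, 1.0, -0.001], [1.0, -0.018, -0.0], [-0.0, -0.001, -1.0]]
wrist_force: [0.2, -0.8, 0.4]
width: 30.3
finger_force: 0.0
```

Emit:
jog_arm --increments "0 0 0 0 0 0 -0.29; 0 0 0 0 0 0 -1; 0 0 0 0 0 0 -1; 0 0 0 0 0 0 -1; 0 0 0 0 0 0 -1"

```text
time_s: 4.35
eef_pos: [619.3, 116.9, 31.0]
eef_rot: [[0.018, 1.0, 0.001], [1.0, -0.018, 0.0], [0.0, 0.001, -1.0]]
wrist_force: [-0.6, 0.2, 5.3]
width: 21.0
finger_force: 41.1
```

Run:
```python
import re
s=open('h.py').read()
i=s.index("            rows=[]");j=s.index("            p=p+R@t*1000")
s=s[:i]+"            print(k,'x:',' '.join(f'{v:g}' for v in (*t,*r,g)),'(n',m,')')\n"+s[j:]
open('h.py','w').write(s)
from h import *
plan([((619,117,170),-1,0,-1,50,0),((446.6,-302,170),-97,0,-1,45,2),((446.6,-302,50),-97,0,-1,40,2)])
```

```text
3 x: 0.0001 -0.0001 -0.139 0.1 -0 -0 -1 (n 3 )
  -> [619. 117. 170.]
5 x: -0.1918 -0.0749 0 -0 0 43.6 -1 (n 5 )
5 x: -0.1907 0.078 0 -0 0 43.6 -1 (n 5 )
3 x: -0.0168 0.0376 0.0001 -0 0 8.8 -1 (n 1 )
  -> [ 446.6 -302.   170. ]
5 x: 0.0001 -0 0.12 -0 0 -0 -1 (n 3 )
  -> [ 446.6 -302.    50. ]
```

Emit:
jog_arm --increments "0 0 -0.03 0 0 0 -1; 0 0 -0.08 0 0 0 -1; 0 0 -0.139 0 0 0 -1; 0 0 -0.139 0 0 0 -1"

```text
time_s: 4.85
eef_pos: [620.9, 117.8, 174.2]
eef_rot: [[0.018, 1.0, 0.008], [1.0, -0.018, 0.001], [0.001, 0.007, -1.0]]
wrist_force: [-0.2, 0.2, -1.5]
width: 21.0
finger_force: 40.3
```

Emit:
jog_arm --increments "-0.038 -0.015 0 0 0 8.7 -1; -0.077 -0.03 0 0 0 17.4 -1; -0.115 -0.045 0 0 0 26.2 -1; -0.153 -0.06 0 0 0 34.9 -1; -0.192 -0.075 0 0 0 43.6 -1"

```text
time_s: 5.48
eef_pos: [539.0, -75.1, 168.2]
eef_rot: [[0.706, 0.708, -0.001], [0.708, -0.706, 0.0], [-0.001, -0.001, -1.0]]
wrist_force: [0.5, -0.0, -1.2]
width: 21.4
finger_force: 40.2
```

Emit:
jog_arm --increments "-0.038 0.016 0 0 0 8.7 -1; -0.076 0.031 0 0 0 17.4 -1; -0.114 0.047 0 0 0 26.2 -1; -0.153 0.062 0 0 0 34.9 -1; -0.191 0.078 0 0 0 43.6 -1"

```text
time_s: 6.1
eef_pos: [460.3, -265.6, 168.2]
eef_rot: [[1.0, 0.026, -0.001], [0.026, -1.0, 0.0], [-0.001, -0.001, -1.0]]
wrist_force: [0.9, -0.3, 0.0]
width: 21.2
finger_force: 40.2
```

Emit:
jog_arm --increments "-0.017 0.038 0 0 0 8.8 -1; -0.017 0.038 0 0 0 8.8 -1; -0.017 0.038 0 0 0 8.8 -1; -0.017 0.038 0 0 0 8.8 -1"

```text
time_s: 6.6
eef_pos: [446.3, -301.7, 169.0]
eef_rot: [[0.993, -0.12, -0.0], [-0.12, -0.993, 0.001], [-0.0, -0.001, -1.0]]
wrist_force: [-0.5, 0.3, -1.5]
width: 21.1
finger_force: 40.2
```

Emit:
jog_arm --increments "0 0 0.04 0 0 0 -1; 0 0 0.08 0 0 0 -1; 0 0 0.12 0 0 0 -1; 0 0 0.12 0 0 0 -1; 0 0 0.12 0 0 0 -1"

```text
time_s: 7.22
eef_pos: [447.0, -303.0, 50.8]
eef_rot: [[0.993, -0.121, 0.001], [-0.121, -0.993, -0.001], [0.002, 0.001, -1.0]]
wrist_force: [0.1, -0.1, -0.0]
width: 21.0
finger_force: 40.2
```

Run:
```python
from h import *
import pickle
a=grab('scene');b=grab('top');pickle.dump((a,b),open('v1.pkl','wb'))
x=cv2.resize(b['image'][170:310,390:470,::-1],None,fx=4,fy=4,interpolation=cv2.INTER_CUBIC)
crop(b,210,165,400,275,4,'tmp.png')
y=cv2.imread('pics/tmp.png');H=max(x.shape[0],y.shape[0])
pad=lambda i:cv2.copyMakeBorder(i,0,H-i.shape[0],0,0,cv2.BORDER_CONSTANT)
im=np.hstack([pad(x)[:, :], pad(y)]);print(im.shape);cv2.imwrite('pics/v1.png',cv2.resize(im,None,fx=.72,fy=.72,interpolation=cv2.INTER_AREA))
```

```text
(560, 1080, 3)
```

View pics/v1.png

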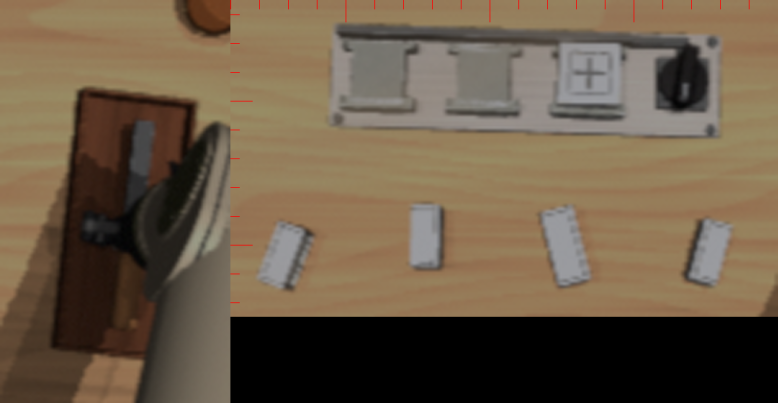

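The file hangs aligned inside the tray's outline (blade at (142,150), handle at (125,300) in the crop), and all three pockets, lids and knob are clear. Lowering and releasing.

Emit:
jog_arm --increments "0 0 0.01 0 0 0 -1; 0 0 0.02 0 0 0 -1; 0 0 0.03 0 0 0 -1; 0 0 0.038 0 0 0 -1; 0 0 0.038 0 0 0 -1"

```text
time_s: 7.95
eef_pos: [445.5, -302.7, 10.5]
eef_rot: [[0.992, -0.122, -0.001], [-0.122, -0.992, 0.001], [-0.001, -0.001, -1.0]]
wrist_force: [-0.5, -0.5, -1.1]
width: 20.8
finger_force: 40.2
```

Emit:
jog_arm --increments "0 0 0.0 0 0 0 -1; 0 0 0 0 0 0 -0.2; 0 0 0 0 0 0 -0.2; 0 0 0 0 0 0 -0.2"

```text
time_s: 8.45
eef_pos: [446.0, -303.2, 11.5]
eef_rot: [[0.992, -0.122, 0.0], [-0.122, -0.992, -0.0], [0.0, 0.0, -1.0]]
wrist_force: [-0.6, -0.8, 0.7]
width: 33.9
finger_force: 0.0
```

Emit:
jog_arm --increments "0 0 -0.04 0 0 0 -0.2; 0 0 -0.1 0 0 0 -0.2; 0 0 -0.16 0 0 0 -0.2; 0 0 -0.16 0 0 0 -0.2"

```text
time_s: 8.95
eef_pos: [448.3, -304.4, 176.5]
eef_rot: [[0.992, -0.122, 0.007], [-0.122, -0.992, -0.005], [0.008, 0.004, -1.0]]
wrist_force: [0.5, -0.3, -0.5]
width: 34.2
finger_force: 0.0
```

Run:
```python
from h import *
import pickle
a,b=pickle.load(open('v1.pkl','rb'))
g=cv2.cvtColor(b['image'],cv2.COLOR_RGB2GRAY)
print('floor rows col 261',g[172:212,258:266].mean(1).astype(int).tolist())
print('floor rows col 298',g[172:212,295:302].mean(1).astype(int).tolist())
print('cols row 190',g[187:193,240:325].mean(0).astype(int).tolist())
X=lambda x,y:(210+(x-230)/2.88-.4,165+y/2.88-.4)
for n,q,z in(('p0',(379,73),28),('p1',(484,77),28)):print(n,atz(b,X(*q),z).round(1))
for q in((560,43),(619,43),(619,106),(558,104)):print('done',atz(b,X(*q),54).round(1))
plan([((460,-100,200),-97,0,1,60,0),((615,-34.5,150),89,0,1,60,2),((615,-34.5,50),89,0,1,40,2)])
```

```text
floor rows col 261 [127, 98, 81, 80, 81, 48, 58, 119, 118, 116, 117, 117, 116, 117, 117, 117, 117, 117, 117, 117, 117, 118, 118, 119, 119, 120, 121, 135, 140, 126, 96, 81, 120, 140, 141, 139, 134, 98, 125, 131]
floor rows col 298 [131, 128, 107, 88, 83, 84, 61, 69, 124, 126, 131, 121, 119, 119, 119, 119, 119, 119, 119, 119, 120, 119, 119, 119, 119, 119, 120, 123, 134, 133, 124, 90, 63, 105, 141, 145, 144, 140, 88, 121]
cols row 190 [126, 126, 126, 125, 118, 129, 144, 145, 144, 144, 142, 129, 118, 117, 118, 118, 117, 117, 117, 117, 117, 117, 117, 118, 117, 117, 117, 117, 117, 119, 105, 110, 132, 139, 139, 139, 139, 139, 139, 138, 138, 138, 138, 138, 138, 138, 138, 137, 128, 120, 119, 120, 119, 120, 119, 119, 119, 119, 119, 120, 120, 120, 120, 119, 119, 117, 108, 115, 133, 139, 140, 140, 141, 141, 141, 141, 142, 142, 142, 142, 143, 143, 141, 126, 133]
p0 [617.7 163.6  28. ]
p1 [614.9  64.2  28. ]
done [642.9  -7.3  54. ]
done [643.5 -62.3  54. ]
done [584.3 -62.5  54. ]
done [585.6  -5.9  54. ]
4 x: -0.0132 -0.2042 -0.0245 0.3 -0.5 -0 1 (n 4 )
  -> [ 460. -100.  200.]
5 x: 0.0405 -0.0233 0.0139 0 0 48.3 1 (n 5 )
5 x: 0.0095 -0.0458 0.0139 0 0 48.4 1 (n 5 )
5 x: -0.0278 -0.0375 0.0138 0.1 0 48.3 1 (n 5 )
5 x: -0.0279 -0.0025 0.0084 -0 0 29 1 (n 3 )
  -> [615.  -34.5 150. ]
5 x: 0 0.0001 0.1 -0 0 -0 1 (n 3 )
  -> [615.  -34.5  50. ]
```

Run:
```python
from h import *
import pickle
a,b=pickle.load(open('v1.pkl','rb'))
print([atz(b,q,28).round(1) for q in((260.4,190),(296.9,190))])
print('lip',[atz(b,q,36).round(1) for q in((261,198.3),(298,199.2))],'bar',[atz(b,q,36).round(1) for q in((261,176.7),(298,177.7))])
plan([((460,-200,200),-97,0,1,60,0),((615,-34.5,150),-91,0,1,60,2),((615,-34.5,65),-91,0,1,40,2)])
```

```text
[array([617.5, 166.1,  28. ]), array([618.5,  66.7,  28. ])]
lip [array([593.4, 163.1,  36. ]), array([591.9,  63. ,  36. ])] bar [array([652.6, 164.2,  36. ]), array([650.9,  63.7,  36. ])]
2 x: -0.001 -0.1049 -0.024 0.3 -0.5 -0 1 (n 2 )
  -> [ 460. -200.  200.]
5 x: 0.1336 -0.1832 0.0501 -0.1 0 -6 1 (n 4 )
1 x: 0 -0 -0 0 0 -0 1 (n 1 )
  -> [615.  -34.5 150. ]
5 x: 0.0001 -0.0001 0.085 0 0 -0 1 (n 3 )
  -> [615.  -34.5  65. ]
```

Emit:
jog_arm --increments "0 -0.105 -0.024 0.3 -0.5 0 1; 0 -0.105 -0.024 0.3 -0.5 0 1; 0 -0.105 -0.024 0.3 -0.5 0 1"

```text
time_s: 9.32
eef_pos: [459.6, -195.3, 195.5]
eef_rot: [[0.993, -0.117, -0.007], [-0.117, -0.993, 0.006], [-0.008, -0.005, -1.0]]
wrist_force: [0.2, -1.0, -0.0]
width: 84.9
finger_force: 0.0
```

Emit:
jog_arm --increments "0.134 -0.183 0.05 0 0 -6 1; 0.134 -0.183 0.05 0 0 -6 1; 0.134 -0.183 0.05 0 0 -6 1; 0.134 -0.183 0.05 0 0 -6 1; 0.134 -0.183 0.05 0 0 -6 1"

```text
time_s: 9.95
eef_pos: [614.1, -30.2, 142.4]
eef_rot: [[1.0, -0.014, -0.011], [-0.014, -1.0, 0.009], [-0.011, -0.008, -1.0]]
wrist_force: [-0.5, -0.9, 0.2]
width: 85.1
finger_force: 0.0
```

Emit:
jog_arm --increments "0 0 0 0 0 0 1; 0 0 0 0 0 0 1; 0 0 0 0 0 0 1"

```text
time_s: 10.32
eef_pos: [613.5, -34.6, 145.4]
eef_rot: [[1.0, -0.02, -0.007], [-0.02, -1.0, 0.005], [-0.008, -0.005, -1.0]]
wrist_force: [-1.0, 0.5, 0.4]
width: 85.6
finger_force: 0.0
```

Emit:
jog_arm --increments "0.001 0 0.04 -0.3 0.45 0 1; 0.001 0 0.08 -0.3 0.45 0 1; 0.001 0 0.08 -0.3 0.45 0 1; 0.001 0 0.08 -0.3 0.45 0 1"

```text
time_s: 10.82
eef_pos: [614.9, -33.0, 66.9]
eef_rot: [[1.0, -0.018, 0.002], [-0.018, -1.0, 0.001], [0.002, -0.001, -1.0]]
wrist_force: [0.5, 0.2, -0.2]
width: 85.5
finger_force: 0.0
```

Emit:
jog_arm --increments "0 0 0.015 0 0 0 1; 0 0 0.03 0 0 0 1; 0 0 0.04 0 0 0 1; 0 0 0.047 0 0 0 1; 0 0 0.047 0 0 0 1"

```text
time_s: 11.45
eef_pos: [613.7, -32.8, 17.5]
eef_rot: [[1.0, -0.018, -0.001], [-0.018, -1.0, 0.001], [-0.001, -0.001, -1.0]]
wrist_force: [-0.8, 0.0, -0.4]
width: 85.4
finger_force: 0.0
```

Emit:
jog_arm --increments "0 0 0 0 0 0 0.2; 0 0 0 0 0 0 0.2; 0 0 0 0 0 0 0.2; 0 0 0 0 0 0 0.2; 0 0 0 0 0 0 0.2" --force 40

```text
time_s: 12.08
eef_pos: [614.5, -32.7, 18.8]
eef_rot: [[1.0, -0.018, 0.001], [-0.018, -1.0, 0.001], [0.001, -0.001, -1.0]]
wrist_force: [-0.1, 1.1, 6.4]
width: 57.5
finger_force: 43.7
```

Emit:
jog_arm --increments "0 0 0 0 0 0 0.7; 0 0 0 0 0 0 0.7; 0 0 -0.008 0 0 0 0.7; 0 0 -0.008 0 0 0 0.7"

```text
time_s: 12.58
eef_pos: [614.6, -32.7, 27.0]
eef_rot: [[1.0, -0.018, 0.001], [-0.018, -1.0, 0.001], [0.001, -0.001, -1.0]]
wrist_force: [0.6, 0.1, -0.5]
width: 72.8
finger_force: 0.0
```

Emit:
jog_arm --increments "0 0 0 0 0 0 0; 0 0 0 0 0 0 0; 0 0 0 0 0 0 0; 0 0 0 0 0 0 0; 0 0 0 0 0 0 0" --force 50

```text
time_s: 13.2
eef_pos: [614.3, -32.8, 26.5]
eef_rot: [[1.0, -0.018, 0.0], [-0.018, -1.0, 0.001], [0.0, -0.001, -1.0]]
wrist_force: [-0.7, -0.7, 5.3]
width: 57.2
finger_force: 54.2
```

Emit:
jog_arm --increments "0 0 -0.02 0 0 0 0; 0 0 -0.05 0 0 0 0; 0 0 -0.1 0 0 0 0; 0 0 -0.1 0 0 0 0; 0 0 -0.1 0 0 0 0"

```text
time_s: 13.82
eef_pos: [613.8, -33.0, 126.2]
eef_rot: [[1.0, -0.018, -0.0], [-0.018, -1.0, 0.001], [-0.0, -0.001, -1.0]]
wrist_force: [-0.4, 0.5, -2.7]
width: 57.0
finger_force: 54.0
```

Run:
```python
from h import *
print(manip.state()['width'],manip.state()['qpos'].round(2))
plan([((455,410,127),-91+35,0,0,50,3),((455,410,40),-56,0,0,30,3)])
```

```text
57.045520549507685 [ 0.39  0.44 -0.53  1.59  0.23  1.17 -1.77]
5 x: -0.0834 -0.22 -0.0002 -0 0 -17.5 0 (n 5 )
5 x: -0.0133 -0.2349 -0.0003 -0 0 -17.5 0 (n 5 )
3 x: -0 -0 0 -0 -0 -0 0 (n 1 )
  -> [455. 410. 127.]
5 x: -0 0 0.087 -0 -0 -0 0 (n 3 )
1 x: -0 0 0 -0 -0 -0 0 (n 1 )
  -> [455. 410.  40.]
```

Emit:
jog_arm --increments "-0.017 -0.044 0 0 0 -3.5 0; -0.033 -0.088 0 0 0 -7 0; -0.05 -0.132 0 0 0 -10.5 0; -0.067 -0.176 0 0 0 -14 0; -0.083 -0.22 0 0 0 -17.5 0"

```text
time_s: 14.45
eef_pos: [533.5, 189.5, 125.1]
eef_rot: [[0.958, 0.285, -0.002], [0.285, -0.958, 0.0], [-0.002, -0.001, -1.0]]
wrist_force: [-0.7, 0.5, -1.1]
width: 57.0
finger_force: 53.9
```

Emit:
jog_arm --increments "-0.003 -0.047 0 0 0 -3.5 0; -0.005 -0.094 0 0 0 -7 0; -0.008 -0.14 0 0 0 -10.5 0; -0.01 -0.188 0 0 0 -14 0; -0.013 -0.235 0 0 0 -17.5 0"

```text
time_s: 15.08
eef_pos: [454.8, 410.9, 125.1]
eef_rot: [[0.828, 0.56, -0.002], [0.56, -0.828, -0.001], [-0.002, -0.001, -1.0]]
wrist_force: [-0.1, 0.3, -1.9]
width: 57.1
finger_force: 53.9
```

Emit:
jog_arm --increments "0 0 0 0 0 0 0; 0 0 0.04 0 0 0 0; 0 0 0.08 0 0 0 0; 0 0 0.1 0 0 0 0; 0 0 0.1 0 0 0 0"

```text
time_s: 15.7
eef_pos: [455.3, 409.3, 25.1]
eef_rot: [[0.829, 0.559, -0.003], [0.559, -0.829, -0.001], [-0.003, -0.001, -1.0]]
wrist_force: [0.3, 0.9, -1.0]
width: 57.0
finger_force: 54.0
```

Emit:
jog_arm --increments "0 0 0 0 0 0 0; 0 0 0 0 0 0 0"

```text
time_s: 15.95
eef_pos: [456.6, 411.0, 28.0]
eef_rot: [[0.829, 0.559, 0.002], [0.559, -0.829, 0.002], [0.003, -0.001, -1.0]]
wrist_force: [-0.2, 0.6, -0.8]
width: 57.2
finger_force: 54.0
```

Emit:
jog_arm --increments "0 0 0.006 0 0 0 0; 0 0 0.012 0 0 0 0; 0 0 0.016 0 0 0 0; 0 0 0.019 0 0 0 0; 0 0 0.021 0 0 0 0"

```text
time_s: 16.58
eef_pos: [455.8, 410.3, 5.2]
eef_rot: [[0.829, 0.559, -0.0], [0.559, -0.829, 0.001], [0.0, -0.001, -1.0]]
wrist_force: [-1.2, -0.9, -1.5]
width: 56.9
finger_force: 54.0
```

Emit:
jog_arm --increments "0 0 0 0 0 0 0; 0 0 0 0 0 0 0"

```text
time_s: 16.82
eef_pos: [456.0, 410.4, 5.7]
eef_rot: [[0.829, 0.559, -0.0], [0.559, -0.829, 0.001], [0.001, -0.001, -1.0]]
wrist_force: [-0.1, -0.1, -1.7]
width: 57.2
finger_force: 54.0
```

Emit:
jog_arm --increments "0 0 0.001 0 0 0 0; 0 0 0.001 0 0 0 1; 0 0 0.001 0 0 0 1; 0 0 0.001 0 0 0 1; 0 0 0.001 0 0 0 1"

```text
time_s: 17.45
eef_pos: [455.9, 410.4, 4.6]
eef_rot: [[0.829, 0.559, -0.0], [0.559, -0.829, 0.001], [0.0, -0.001, -1.0]]
wrist_force: [0.2, 0.7, 0.8]
width: 85.3
finger_force: 0.0
```

Emit:
jog_arm --increments "0 0 -0.02 0 0 0 1; 0 0 -0.07 0 0 0 1; 0 0 -0.12 0 0 0 1; 0 0 -0.12 0 0 0 1; 0 0 -0.12 0 0 0 1"

```text
time_s: 18.08
eef_pos: [456.0, 410.2, 125.2]
eef_rot: [[0.829, 0.559, 0.001], [0.559, -0.829, 0.001], [0.001, -0.0, -1.0]]
wrist_force: [0.5, -1.0, 0.1]
width: 85.1
finger_force: 0.0
```

Run:
```python
from h import *
import pickle
a,b=pickle.load(open('v1.pkl','rb'))
plan([((443.5,245,125),-18,0,1,50,3),((443.5,245,70),-18,0,1,40,2),((443.5,245,20),-18,0,1,14,2)])
a=grab('scene');b=grab('top');pickle.dump((a,b),open('v2.pkl','wb'))
def pc(d,x,y,w,h,k):return cv2.resize(d['image'][y-h:y+h,x-w:x+w,::-1],(2*w*k,2*h*k),interpolation=cv2.INTER_CUBIC)
im=np.hstack([pc(a,400,200,65,60,4)[:, :],pc(b,430,248,30,60,4)])
cv2.imwrite('pics/v2.png',im)
```

```text
5 x: -0.1027 0.13 -0 -0 -0.1 -38 1 (n 4 )
2 x: 0 0 -0 -0 0 -0 1 (n 1 )
  -> [443.5 245.  125. ]
4 x: 0.0001 0 0.055 -0 0 -0 1 (n 2 )
  -> [443.5 245.   70. ]
5 x: -0 0 0.05 -0 0 -0 1 (n 4 )
1 x: -0 0 -0 -0 0 -0 1 (n 1 )
  -> [443.5 245.   20. ]
```

View pics/v2.png

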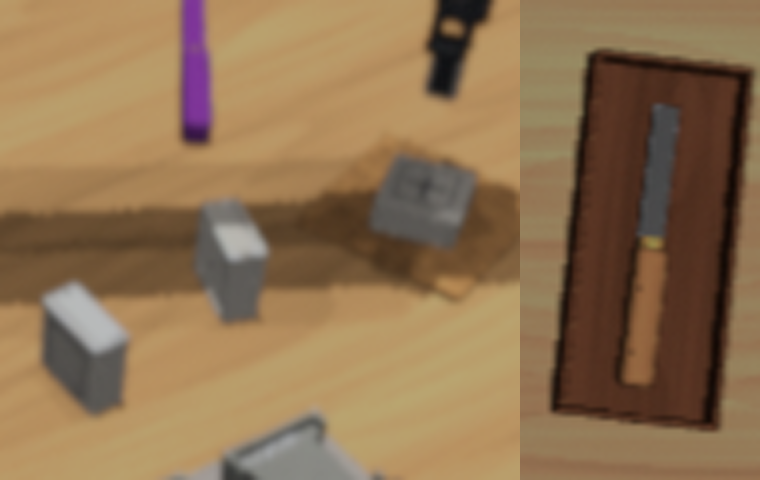

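The file lies in the tray and the finished lid on the cork pad, cross up at (425,185) in the crop. Blank A is unmoved, so I'll take it.

Emit:
jog_arm --increments "-0.026 0.032 0 0 0 -9.5 1; -0.052 0.065 0 0 0 -19 1; -0.078 0.098 0 0 0 -28.5 1; -0.103 0.13 0 0 0 -38 1; -0.103 0.13 0 0 0 -38 1"

```text
time_s: 18.8
eef_pos: [443.4, 241.0, 123.3]
eef_rot: [[0.312, 0.95, -0.002], [0.95, -0.312, -0.002], [-0.002, -0.001, -1.0]]
wrist_force: [0.5, 0.2, 0.9]
width: 85.1
finger_force: 0.0
```

Emit:
jog_arm --increments "0 0 0 0 0 0 1; 0 0 0.027 0 0 0 1; 0 0 0.055 0 0 0 1; 0 0 0.055 0 0 0 1; 0 0 0.055 0 0 0 1"

```text
time_s: 19.42
eef_pos: [443.2, 246.3, 70.2]
eef_rot: [[0.309, 0.951, 0.0], [0.951, -0.309, 0.002], [0.002, -0.001, -1.0]]
wrist_force: [-0.1, -0.5, -0.4]
width: 85.0
finger_force: 0.0
```

Run:
```python
from h import *
import pickle
print(manip.state()['eef_pos'])
b0=pickle.load(open('v0.pkl','rb'))[1];b=pickle.load(open('v2.pkl','rb'))[1]
for n,x,y in(('A',229,253),('B',278,247),('big',327,250),('C',376,252)):
    f=lambda d:d['image'][y-16:y+16,x-16:x+16].astype(float);print(n,abs(f(b0)-f(b)).mean().round(1))
```

```text
[443.16832815 246.28536518  70.19997021]
A 23.2
B 2.2
big 2.3
C 2.2
```

Emit:
jog_arm --increments "0 0 0.014 0 0 0 1; 0 0 0.028 0 0 0 1; 0 0 0.04 0 0 0 1; 0 0 0.05 0 0 0 1; 0 0 0.05 0 0 0 1"

```text
time_s: 20.05
eef_pos: [442.6, 244.8, 18.5]
eef_rot: [[0.309, 0.951, -0.002], [0.951, -0.309, 0.0], [-0.0, -0.002, -1.0]]
wrist_force: [-0.8, 0.1, 0.3]
width: 85.3
finger_force: 0.0
```

Emit:
jog_arm --increments "0 0 0 0 0 0 0; 0 0 0 0 0 0 0; 0 0 0 0 0 0 0; 0 0 0 0 0 0 0; 0 0 0 0 0 0 0"

```text
time_s: 20.68
eef_pos: [443.5, 245.3, 20.0]
eef_rot: [[0.309, 0.951, 0.001], [0.951, -0.309, 0.001], [0.001, 0.0, -1.0]]
wrist_force: [-1.4, 0.3, 5.5]
width: 57.2
finger_force: 54.2
```

Emit:
jog_arm --increments "0 0 -0.03 0 0 0 0; 0 0 -0.06 0 0 0 0; 0 0 -0.09 0 0 0 0; 0 0 -0.09 0 0 0 0; 0 0 -0.09 0 0 0 0"

```text
time_s: 21.3
eef_pos: [442.8, 244.3, 108.4]
eef_rot: [[0.31, 0.951, -0.001], [0.951, -0.31, -0.0], [-0.0, -0.001, -1.0]]
wrist_force: [0.7, -0.5, -2.3]
width: 57.1
finger_force: 54.5
```

Run:
```python
from h import *
s=manip.state();p=s['eef_pos'];print(p,s['qpos'].round(2))
def tilted(g,phi,tau,z):
    # TCP for grasp point g(xy) with tilt tau
    zt=down(phi,tau)[:,2];return (g[0]+24*zt[0],g[1]+24*zt[1],z)
g=(460,250);az=np.degrees(np.arctan2(g[1],g[0]));phi=az-90
plan([(tilted(g,phi,0,125),phi,0,0,50,1),(tilted(g,phi,60,100),phi,60,0,30,3),(tilted(g,phi,60,24),phi,60,0,20,3)])
```

```text
[442.77311297 244.29664363 108.39392818] [ 0.25  0.32 -0.95  1.88  0.29  1.09 -1.14]
5 x: 0.0108 0.0146 -0.0166 -0 0 43.4 0 (n 5 )
1 x: -0 0 -0 -0 0.1 0 0 (n 1 )
  -> [460. 250. 125.]
5 x: 0.0173 0 0.0208 -0 50 0 0 (n 5 )
4 x: -0.001 0.0001 0.0053 -0 10 -0 0 (n 1 )
  -> [478.3 259.9 100. ]
5 x: -0.0659 -0 0.038 -0 -0 -0 0 (n 4 )
2 x: 0 -0 -0 -0 -0 -0 0 (n 1 )
  -> [478.3 259.9  23.9]
```

Emit:
jog_arm --increments "0.011 0.015 -0.02 0 0 10 0; 0.011 0.015 -0.02 0 0 20 0; 0.011 0.015 -0.02 0 0 30 0; 0.011 0.015 -0.02 0 0 38 0; 0.011 0.015 -0.02 0 0 43.4 0"

```text
time_s: 21.92
eef_pos: [460.0, 250.2, 127.7]
eef_rot: [[0.88, 0.475, -0.003], [0.475, -0.88, -0.0], [-0.002, -0.001, -1.0]]
wrist_force: [-0.0, 0.4, -1.1]
width: 57.1
finger_force: 54.4
```

Emit:
jog_arm --increments "0.004 0 0.004 0 10 0 0; 0.007 0 0.008 0 20 0 0; 0.01 0 0.012 0 30 0 0; 0.014 0 0.017 0 40 0 0; 0.017 0 0.021 0 50 0 0"

```text
time_s: 22.55
eef_pos: [475.6, 251.9, 116.2]
eef_rot: [[0.659, 0.467, 0.59], [0.358, -0.884, 0.3], [0.662, 0.013, -0.749]]
wrist_force: [1.2, -1.3, -2.8]
width: 57.4
finger_force: 54.4
```

Emit:
jog_arm --increments "0 0 0.005 0 10 0 0; 0 0 0.005 0 10 0 0; 0 0 0.005 0 10 0 0; 0 0 0.005 0 10 0 0"

```text
time_s: 23.05
eef_pos: [486.7, 264.6, 156.1]
eef_rot: [[0.587, 0.467, 0.662], [0.326, -0.884, 0.334], [0.741, 0.02, -0.671]]
wrist_force: [-0.4, -0.6, -1.4]
width: 57.4
finger_force: 54.5
```

Run:
```python
from h import *
s=manip.state();print(s['qpos'].round(2),s['eef_pos'])
phi=-61.5
zt=down(phi,60)[:,2];g=(460,250)
plan([((g[0]+24*zt[0],g[1]+24*zt[1],24),phi,60,0,20,3)])
```

```text
[-0.03 -0.17 -0.6   2.42  0.88  0.07 -2.6 ] [486.69917079 264.56654969 156.12461064]
5 x: -0.0746 -0.0017 0.0582 0.9 8.7 0.4 0 (n 5 )
5 x: -0.033 -0.0002 0.0186 0.3 3.5 0.1 0 (n 2 )
  -> [478.3 259.9  24. ]
```

Run:
```python
from h import *
phi=-62.2;t=50
zt=down(phi,t)[:,2];g=(530,280)
plan([((g[0]+24*zt[0],g[1]+24*zt[1],120),phi,t,0,25,3)])
```

```text
5 x: 0.016 0.0058 0.0717 0.7 2.2 0.9 0 (n 3 )
1 x: 0 0 -0 0 -0 -0 0 (n 1 )
  -> [546.2 288.6 120. ]
```

Emit:
jog_arm --increments "0.016 0.006 0.072 0.7 2.2 0.9 0; 0.016 0.006 0.072 0.7 2.2 0.9 0; 0.016 0.006 0.072 0.7 2.2 0.9 0; 0.016 0.006 0.072 0.7 2.2 0.9 0; 0.016 0.006 0.072 0.7 2.2 0.9 0"

```text
time_s: 23.68
eef_pos: [546.2, 280.7, 152.7]
eef_rot: [[0.602, 0.475, 0.642], [0.318, -0.88, 0.353], [0.733, -0.008, -0.681]]
wrist_force: [-1.4, 0.0, -2.1]
width: 57.6
finger_force: 54.4
```

Run:
```python
from h import *
s=manip.state();print(s['qpos'].round(2),s['eef_pos'],s['eef_rot'].round(3))
phi=-62.2;t=50
zt=down(phi,t)[:,2];g=(530,280)
plan([((g[0]+24*zt[0],g[1]+24*zt[1],80),phi,t,0,25,3),((g[0]+24*zt[0],g[1]+24*zt[1],25),phi,t,0,20,3)])
```

```text
[ 0.12  0.01 -0.69  2.28  0.98  0.07 -2.6 ] [546.19200398 280.72060688 152.71238618] [[ 0.602  0.475  0.642]
 [ 0.318 -0.88   0.353]
 [ 0.733 -0.008 -0.681]]
5 x: -0.0507 -0.0063 0.0523 -0.7 2.9 0 0 (n 3 )
1 x: -0 0 0 -0 0 0 0 (n 1 )
  -> [546.3 288.6  80. ]
5 x: -0.0422 0 0.0354 -0 0 0 0 (n 3 )
1 x: 0 0 -0 -0 0 0 0 (n 1 )
  -> [546.3 288.6  24.9]
```

Run:
```python
from h import *
phi=-62.2;t=40
zt=down(phi,t)[:,2];g=(530,280)
plan([((g[0]+24*zt[0],g[1]+24*zt[1],100),phi,t,0,25,3)])
```

```text
5 x: -0.0381 -0.0065 0.0365 -0.7 -7.1 0.1 0 (n 3 )
1 x: 0 0 0 -0 0 -0 0 (n 1 )
  -> [543.6 287.2 100. ]
```

Emit:
jog_arm --increments "-0.013 -0.002 0.012 -0.7 -4 0 0; -0.025 -0.004 0.024 -0.7 -7 0 0; -0.038 -0.006 0.036 -0.7 -7 0 0; -0.038 -0.006 0.036 -0.7 -7 0 0; -0.038 -0.006 0.036 -0.7 -7 0 0"

```text
time_s: 24.3
eef_pos: [544.3, 287.0, 101.9]
eef_rot: [[0.674, 0.468, 0.571], [0.359, -0.884, 0.301], [0.646, 0.002, -0.764]]
wrist_force: [0.3, 0.4, -1.7]
width: 57.3
finger_force: 54.6
```

Run:
```python
from h import *
s=manip.state();print(s['qpos'].round(2),s['eef_pos'],s['eef_rot'].round(3))
phi=-62.2;t=40
zt=down(phi,t)[:,2];g=(530,280)
plan([((g[0]+24*zt[0],g[1]+24*zt[1],45),phi,t,0,25,3)])
```

```text
[-0.01  0.13 -0.61  2.22  0.93  0.17 -2.53] [544.25443659 287.04447666 101.86212122] [[ 0.674  0.468  0.571]
 [ 0.359 -0.884  0.301]
 [ 0.646  0.002 -0.764]]
5 x: -0.0371 -0.0005 0.0431 0 -0.2 0.2 0 (n 3 )
1 x: 0 -0 0 0 -0 -0 0 (n 1 )
  -> [543.6 287.1  45. ]
```

Emit:
jog_arm --increments "-0.012 0 0.014 0 0 0 0; -0.025 0 0.028 0 0 0 0; -0.037 0 0.043 0 0 0 0; -0.037 0 0.043 0 0 0 0; -0.037 0 0.043 0 0 0 0"

```text
time_s: 24.92
eef_pos: [546.9, 287.2, 60.4]
eef_rot: [[0.689, 0.47, 0.551], [0.368, -0.883, 0.292], [0.624, 0.001, -0.781]]
wrist_force: [-0.5, -0.1, -1.4]
width: 57.0
finger_force: 54.6
```

Emit:
jog_arm --increments "-0.003 0 0.004 0 0 0 0; -0.006 0 0.008 0 0 0 0; -0.009 0 0.011 0 0 0 0; -0.012 0 0.014 0 0 0 0; -0.012 0 0.014 0 0 0 0"

```text
time_s: 25.55
eef_pos: [548.1, 286.3, 49.4]
eef_rot: [[0.698, 0.47, 0.54], [0.372, -0.883, 0.287], [0.611, 0.001, -0.791]]
wrist_force: [-0.0, 0.2, -1.7]
width: 57.4
finger_force: 54.6
```

Run:
```python
from h import *
s=manip.state();print(s['qpos'].round(2),s['eef_pos'],s['eef_rot'].round(3)[:,2],s['wrist_force'])
a=grab('scene','tmp.png')
crop(a,370,120,520,260,4,'v3.png')
```

```text
[-0.64  0.21  0.05  2.24  0.95  0.07 -2.6 ] [548.11685108 286.25019728  49.40396699] [ 0.54   0.287 -0.791] [-0.01493803  0.16416186 -1.7409809 ]
```

View pics/v3.png

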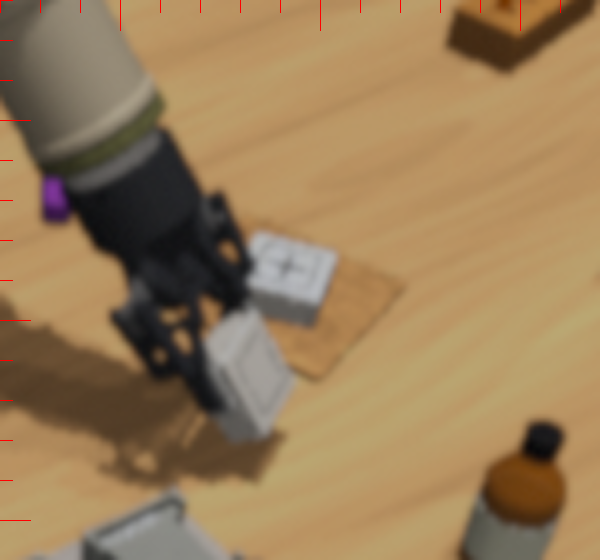

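Blank A hangs with its engraved closed face up-forward ((250,370) in the crop), and the finished lid rests on the pad. The arm is at wrist limits, so I'll ease the tilt and yaw a little.

Run:
```python
from h import *
phi=-52;t=35
zt=down(phi,t)[:,2];g=(530,275)
plan([((g[0]+24*zt[0],g[1]+24*zt[1],60),phi,t,0,25,3),((g[0]+24*zt[0],g[1]+24*zt[1],28),phi,t,0,15,3)])
```

```text
5 x: 0.0003 -0.0009 -0.013 6 -2.7 -8 0 (n 2 )
  -> [540.9 283.5  60. ]
5 x: -0.0183 0 0.0262 -0 0 -0 0 (n 3 )
1 x: -0 0 -0 -0 0 -0 0 (n 1 )
  -> [540.9 283.5  28. ]
```

Emit:
jog_arm --increments "0 -0.001 -0.013 3 -1.5 -4 0; 0 -0.001 -0.013 6 -2.7 -8 0; 0 -0.001 -0.013 6 -2.7 -8 0; 0 -0.001 -0.013 6 -2.7 -8 0"

```text
time_s: 26.1
eef_pos: [540.5, 281.9, 55.0]
eef_rot: [[0.654, 0.603, 0.457], [0.497, -0.798, 0.342], [0.57, 0.003, -0.821]]
wrist_force: [-0.6, 1.0, -3.2]
width: 57.6
finger_force: 54.6
```

Emit:
jog_arm --increments "-0.006 0 0.009 0 0 0 0; -0.012 0 0.018 0 0 0 0; -0.018 0 0.026 0 0 0 0; -0.018 0 0.026 0 0 0 0; -0.018 0 0.026 0 0 0 0"

```text
time_s: 26.72
eef_pos: [541.1, 282.2, 23.9]
eef_rot: [[0.654, 0.602, 0.458], [0.496, -0.799, 0.341], [0.571, 0.004, -0.821]]
wrist_force: [0.4, 0.4, -2.9]
width: 57.3
finger_force: 54.6
```

Run:
```python
from h import *
s=manip.state();print(s['qpos'].round(2),s['eef_pos'],s['eef_rot'].round(3),s['wrist_force'])
phi=-52;t=35
zt=down(phi,t)[:,2];g=(530,275)
plan([((g[0]+24*zt[0],g[1]+24*zt[1],27),phi,t,0,15,3)])
```

```text
[-0.05  0.3  -0.49  2.2   0.6   0.09 -1.99] [541.1159343  282.24331147  23.91138555] [[ 0.654  0.602  0.458]
 [ 0.496 -0.799  0.341]
 [ 0.571  0.004 -0.821]] [ 0.36597934  0.44866072 -2.92411874]
4 x: 0.0022 -0.0011 -0.0022 0.8 0.2 -0.7 0 (n 1 )
  -> [540.9 283.5  27. ]
```

Emit:
jog_arm --increments "-0.001 0 0.001 0 0 0 0; -0.0015 0 0.002 0 0 0 0; -0.002 0 0.003 0 0 0 0; -0.002 0 0.003 0 0 0 0"

```text
time_s: 27.22
eef_pos: [542.3, 282.6, 21.5]
eef_rot: [[0.653, 0.602, 0.46], [0.495, -0.799, 0.342], [0.574, 0.004, -0.819]]
wrist_force: [-4.2, -3.0, 9.3]
width: 57.1
finger_force: 56.3
```

Emit:
jog_arm --increments "0 0 0 0 0 0 1; 0 0 0 0 0 0 1; 0 0 0 0 0 0 1; 0 0 0 0 0 0 1; 0 0 0 0 0 0 1"

```text
time_s: 27.85
eef_pos: [541.1, 282.0, 19.8]
eef_rot: [[0.655, 0.602, 0.458], [0.495, -0.799, 0.341], [0.571, 0.004, -0.821]]
wrist_force: [0.3, -0.8, 0.1]
width: 85.6
finger_force: 0.0
```

Run:
```python
from h import *
plan([((543,283,80),-52,35,1,25,0),((520,270,160),-62,0,1,40,2)])
```

```text
3 x: 0.0362 0.0005 -0.0482 0.8 0.2 -0.7 1 (n 3 )
  -> [543.  283.   80.1]
5 x: 0.0245 -0.0039 -0.0805 -3.1 -34.9 9.7 1 (n 4 )
1 x: -0 -0 0 -0 -0 -0 1 (n 1 )
  -> [520. 270. 160.]
```

Emit:
jog_arm --increments "0.012 0 -0.016 0 0 0 1; 0.024 0 -0.032 0 0 0 1; 0.036 0 -0.048 0 0 0 1"

```text
time_s: 28.22
eef_pos: [542.6, 283.4, 80.4]
eef_rot: [[0.655, 0.602, 0.458], [0.496, -0.799, 0.341], [0.571, 0.004, -0.821]]
wrist_force: [0.3, -0.7, -0.7]
width: 85.4
finger_force: 0.0
```

Emit:
jog_arm --increments "0.006 -0.001 -0.02 -0.8 -9 2.5 1; 0.012 -0.002 -0.04 -1.6 -18 5 1; 0.018 -0.003 -0.06 -2.4 -27 7.5 1; 0.024 -0.004 -0.08 -3 -35 9.7 1; 0.024 -0.004 -0.08 -3 -35 9.7 1"

```text
time_s: 28.85
eef_pos: [520.5, 272.7, 159.8]
eef_rot: [[0.891, 0.454, -0.001], [0.454, -0.891, -0.002], [-0.002, 0.002, -1.0]]
wrist_force: [0.1, 0.6, 0.0]
width: 85.6
finger_force: 0.0
```

Run:
```python
from h import *
plan([((470,110,165),-60,0,1,50,2),((461.5,116.8,130),-1,0,1,50,2),((461.5,116.8,70),-1,0,1,50,2)])
```

```text
5 x: -0.1189 0.1221 -0.0047 0.1 0.1 -3 1 (n 4 )
1 x: -0 -0 0 -0 0 0 1 (n 1 )
  -> [470. 110. 165.]
5 x: -0.0033 -0.0085 0.0292 -0 0 -49.2 1 (n 5 )
3 x: 0.0008 -0.0016 0.0058 -0 0 -9.8 1 (n 1 )
  -> [461.5 116.8 130. ]
4 x: 0 0.0001 0.06 -0 0 0 1 (n 2 )
  -> [461.5 116.8  70. ]
```

Emit:
jog_arm --increments "-0.03 0.03 0 0 0 -1 1; -0.06 0.061 0 0 0 -2 1; -0.09 0.091 0 0 0 -3 1; -0.119 0.122 0 0 0 -3 1; -0.119 0.122 0 0 0 -3 1"

```text
time_s: 29.48
eef_pos: [467.9, 104.3, 158.6]
eef_rot: [[0.869, 0.495, -0.0], [0.495, -0.869, -0.007], [-0.004, 0.006, -1.0]]
wrist_force: [-0.6, 0.8, 1.1]
width: 85.4
finger_force: 0.0
```

Run:
```python
from h import *
import pickle
a=grab('scene');b=grab('top');pickle.dump((a,b),open('v4.pkl','wb'))
print(proj(b,(535,277,26)),proj(a,(535,277,26)))
crop(b,200,185,270,260,7,'x.png');crop(a,380,160,450,235,7,'y.png')
x=cv2.imread('pics/x.png');y=cv2.imread('pics/y.png')
cv2.imwrite('pics/v4.png',cv2.resize(np.hstack([x,y]),None,fx=.8,fy=.8,interpolation=cv2.INTER_AREA))
```

```text
[219.05265484 219.78800648] [423.10855841 221.52084021]
```

View pics/v4.png

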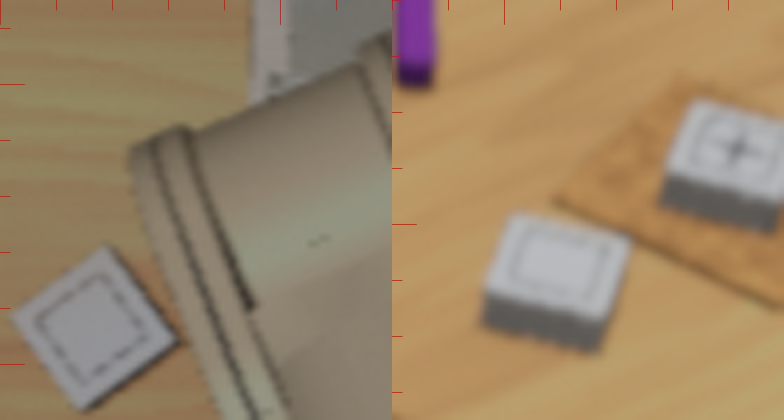

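Blank A lies flat with its closed face (engraved square) up: top view corners (108,247),(180,342),(85,410),(12,315) in the crop.

Run:
```python
from h import *
import pickle
a,b=pickle.load(open('v4.pkl','rb'))
t=[(200+x/5.6-.4,185+y/5.6-.4) for x,y in((108,247),(180,342),(85,410),(12,315))]
s=[(380+x/5.6-.4,160+y/5.6-.4) for x,y in((119,213),(238,238),(213,317),(95,291))]
Q=np.array([atz(b,q,26)[:2] for q in t]);S=np.array([atz(a,q,26)[:2] for q in s])
for M in(Q,S):print(M.mean(0).round(1),cv2.minAreaRect(M.astype(np.float32)),M.round(0).tolist())
print(tri(b,np.mean(t,0),a,np.mean(s,0)))
print(manip.state()['eef_pos'],manip.state()['qpos'].round(2))
```

```text
[471.1 281.5] ((471.06402587890625, 281.6480407714844), (59.84342956542969, 56.38750457763672), 38.05915832519531) [[511.0, 277.0], [465.0, 241.0], [432.0, 286.0], [477.0, 322.0]]
[472. 284.] ((472.1827392578125, 284.08245849609375), (57.464637756347656, 59.22789001464844), 39.1141471862793) [[431.0, 289.0], [476.0, 325.0], [512.0, 278.0], [469.0, 244.0]]
(array([471.83370717, 282.62272404,  25.89078298]), np.float64(2.578074511158954))
[468.37920339 107.88120368 159.31538902] [ 0.54  0.16 -0.92  1.88  0.15  1.16 -1.48]
```

Run:
```python
from h import *
plan([((471.5,282.5,110),38.5,0,1,50,2),((471.5,282.5,60),38.5,0,1,50,2),((471.5,282.5,4),38.5,0,1,20,2)])
```

```text
5 x: 0.045 -0.075 0.0242 0 0.2 -49.3 1 (n 5 )
5 x: 0.0861 -0.0149 0.0244 0.1 0.2 -49.3 1 (n 5 )
2 x: -0 0 0 -0 -0 0 1 (n 1 )
  -> [471.5 282.5 110. ]
4 x: -0.0001 0.0001 0.05 -0 -0 0 1 (n 2 )
  -> [471.6 282.5  60. ]
5 x: -0 -0 0.056 -0 -0 0 1 (n 3 )
  -> [471.5 282.5   4. ]
```

Emit:
jog_arm --increments "0.009 -0.015 0.005 0 0 -10 1; 0.018 -0.03 0.01 0 0 -20 1; 0.027 -0.045 0.015 0 0 -30 1; 0.036 -0.06 0.02 0 0 -40 1; 0.045 -0.075 0.024 0 0.2 -49.3 1"

```text
time_s: 30.2
eef_pos: [469.7, 198.0, 135.0]
eef_rot: [[0.178, 0.984, 0.001], [0.984, -0.178, -0.0], [-0.0, 0.001, -1.0]]
wrist_force: [-0.0, -0.2, -0.0]
width: 85.4
finger_force: 0.0
```

Emit:
jog_arm --increments "0.017 -0.003 0.005 0 0 -10 1; 0.034 -0.006 0.01 0 0 -20 1; 0.051 -0.009 0.015 0 0 -30 1; 0.069 -0.012 0.02 0 0 -40 1; 0.086 -0.015 0.024 0 0.2 -49.3 1"

```text
time_s: 30.82
eef_pos: [470.5, 285.5, 110.9]
eef_rot: [[-0.63, 0.777, -0.001], [0.777, 0.63, 0.004], [0.003, 0.002, -1.0]]
wrist_force: [0.4, 0.2, 0.2]
width: 85.2
finger_force: 0.0
```

Emit:
jog_arm --increments "0 0 0 0 0 0 1; 0 0 0.025 0 0 0 1; 0 0 0.05 0 0 0 1; 0 0 0.05 0 0 0 1; 0 0 0.05 0 0 0 1"

```text
time_s: 31.45
eef_pos: [471.5, 283.5, 62.4]
eef_rot: [[-0.623, 0.783, -0.0], [0.783, 0.623, 0.002], [0.002, 0.001, -1.0]]
wrist_force: [-0.1, -0.4, 0.5]
width: 85.2
finger_force: 0.0
```

Run:
```python
from h import *
s=manip.state();print(s['eef_pos'],s['qpos'].round(2))
plan([((471.5,282.5,4),38.5,0,1,15,2)])
```

```text
[471.527333   283.51685846  62.41565306] [ 0.26  0.6  -1.11  1.8   0.59  1.12 -0.38]
5 x: -0.0009 -0.0007 0.0584 0.1 -0.1 0 1 (n 4 )
1 x: 0 -0 0 -0 0 0 1 (n 1 )
  -> [471.5 282.5   4. ]
```

Emit:
jog_arm --increments "0 0 0.02 0 0 0 1; 0 0 0.035 0 0 0 1; 0 0 0.048 0 0 0 1; 0 0 0.058 0 0 0 1; 0 0 0.058 0 0 0 1"

```text
time_s: 32.08
eef_pos: [470.8, 283.1, 2.7]
eef_rot: [[-0.624, 0.782, -0.002], [0.782, 0.624, 0.001], [0.002, -0.001, -1.0]]
wrist_force: [0.4, -0.3, 0.0]
width: 85.4
finger_force: 0.0
```

Emit:
jog_arm --increments "0 0 0 0 0 0 0; 0 0 0 0 0 0 0; 0 0 0 0 0 0 0; 0 0 0 0 0 0 0; 0 0 0 0 0 0 0"

```text
time_s: 32.7
eef_pos: [471.6, 283.5, 4.3]
eef_rot: [[-0.624, 0.782, 0.0], [0.782, 0.624, 0.002], [0.001, 0.001, -1.0]]
wrist_force: [-0.8, -0.3, 5.8]
width: 57.3
finger_force: 53.5
```

Emit:
jog_arm --increments "0 0 -0.02 0 0 0 0; 0 0 -0.05 0 0 0 0; 0 0 -0.09 0 0 0 0; 0 0 -0.09 0 0 0 0; 0 0 -0.09 0 0 0 0"

```text
time_s: 33.33
eef_pos: [471.3, 282.7, 93.5]
eef_rot: [[-0.623, 0.782, -0.001], [0.782, 0.623, 0.001], [0.001, -0.0, -1.0]]
wrist_force: [-0.1, -0.7, -2.8]
width: 56.9
finger_force: 54.4
```

Run:
```python
from h import *
s=manip.state();print(s['eef_pos'],s['qpos'].round(2),s['width'])
plan([((618.5,164.7,95),89,0,0,30,3)])
```

```text
[471.27678884 282.6584603   93.51221314] [ 0.29  0.56 -1.14  1.78  0.55  1.17 -0.35] 56.94971214588077
5 x: -0.1314 0.0297 -0.0012 0 -0 -36 0 (n 5 )
5 x: -0.0495 -0.0213 -0.0005 0 -0 -14.4 0 (n 2 )
  -> [618.5 164.7  95. ]
```

Emit:
jog_arm --increments "-0.026 0.006 0 0 0 -7.2 0; -0.053 0.012 0 0 0 -14.4 0; -0.079 0.018 0 0 0 -21.6 0; -0.105 0.024 0 0 0 -28.8 0; -0.131 0.03 0 0 0 -36 0"

```text
time_s: 33.95
eef_pos: [576.4, 198.4, 92.0]
eef_rot: [[-0.965, 0.262, -0.003], [0.262, 0.965, 0.001], [0.003, -0.0, -1.0]]
wrist_force: [-0.1, 0.1, -1.5]
width: 57.1
finger_force: 54.4
```

Emit:
jog_arm --increments "-0.025 -0.011 0 0 0 -7.2 0; -0.05 -0.0215 0 0 0 -14.4 0; -0.05 -0.0215 0 0 0 -14.4 0; -0.05 -0.0215 0 0 0 -14.4 0; -0.05 -0.0215 0 0 0 -14.4 0"

```text
time_s: 34.58
eef_pos: [618.1, 166.1, 92.9]
eef_rot: [[-1.0, 0.017, -0.002], [0.017, 1.0, 0.001], [0.002, 0.001, -1.0]]
wrist_force: [-0.5, -0.3, -1.9]
width: 56.6
finger_force: 54.3
```

Run:
```python
from h import *
import pickle
s=manip.state();print(s['eef_pos'],s['qpos'].round(2),s['width'])
plan([((619,164.7,60),89,0,0,30,3),((619,164.7,37),89,0,0,30,3)])
```

```text
[618.10003891 166.13283945  92.94682642] [ 0.46  0.81 -1.2   1.53  0.76  1.33  0.74] 56.59470189873196
5 x: -0.001 -0.0015 0.0329 0.1 -0.1 0 0 (n 2 )
  -> [619.  164.7  60. ]
4 x: 0 0.0001 0.023 -0 0 0 0 (n 1 )
  -> [619.  164.7  37. ]
```

Emit:
jog_arm --increments "-0.001 -0.0015 0.016 0 0 0 0; -0.001 -0.0015 0.033 0 0 0 0; -0.001 -0.0015 0.045 0 0 0 0; -0.001 -0.0015 0.045 0 0 0 0; -0.001 -0.0015 0.045 0 0 0 0"

```text
time_s: 35.2
eef_pos: [620.0, 164.2, 48.5]
eef_rot: [[-1.0, 0.018, -0.001], [0.018, 1.0, 0.002], [0.001, 0.002, -1.0]]
wrist_force: [0.1, 0.6, -1.5]
width: 56.7
finger_force: 54.3
```

Emit:
jog_arm --increments "0 0 0 0 0 0 0; 0 0 0 0 0 0 0"

```text
time_s: 35.45
eef_pos: [620.1, 164.0, 48.6]
eef_rot: [[-1.0, 0.018, -0.0], [0.018, 1.0, 0.001], [0.0, 0.001, -1.0]]
wrist_force: [-0.6, 0.1, -1.1]
width: 57.2
finger_force: 54.3
```

Run:
```python
from h import *
import pickle
a=grab('scene');b=grab('top');pickle.dump((a,b),open('v5.pkl','wb'))
s=manip.state();print(s['eef_pos'],s['eef_rot'].round(3)[0])
crop(b,235,165,345,225,5,'x.png');crop(a,340,220,450,310,5,'y.png')
x=cv2.imread('pics/x.png');y=cv2.imread('pics/y.png')
im=np.vstack([x,y]);cv2.imwrite('pics/v5.png',cv2.resize(im,None,fx=.78,fy=.78,interpolation=cv2.INTER_AREA))
```

```text
[619.98804644 163.91054211  48.437193  ] [-1.     0.018 -0.001]
```

View pics/v5.png

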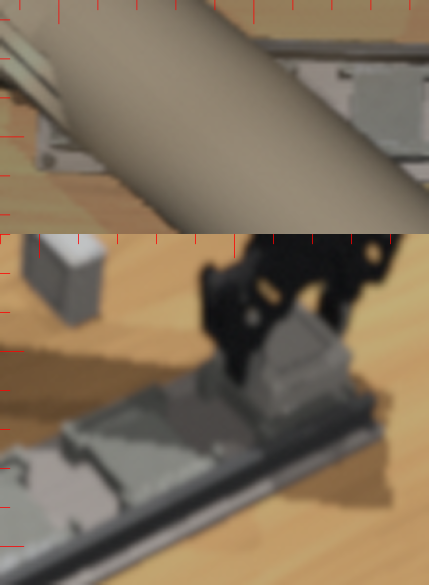

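The lid hangs over the +y pocket ((300,350) in the crop), blocked in the top view by the arm. I'll lower it slowly, watching the force.

Emit:
jog_arm --increments "0.001 0.0007 0.003 0 0 0 0; 0.001 0.0007 0.006 0 0 0 0; 0.001 0.0007 0.009 0 0 0 0; 0.001 0.0007 0.011 0 0 0 0; 0.001 0.0007 0.011 0 0 0 0"

```text
time_s: 36.17
eef_pos: [618.8, 164.7, 37.0]
eef_rot: [[-1.0, 0.018, -0.001], [0.018, 1.0, 0.001], [0.001, 0.001, -1.0]]
wrist_force: [-1.4, 0.7, -2.1]
width: 57.0
finger_force: 54.4
```

Emit:
jog_arm --increments "0 0 0.001 0 0 0 0; 0 0 0.002 0 0 0 0; 0 0 0.003 0 0 0 0; 0 0 0.003 0 0 0 0"

```text
time_s: 36.67
eef_pos: [618.9, 164.7, 34.1]
eef_rot: [[-1.0, 0.018, -0.001], [0.018, 1.0, 0.001], [0.001, 0.001, -1.0]]
wrist_force: [0.6, 1.5, -2.6]
width: 56.8
finger_force: 54.3
```

Emit:
jog_arm --increments "0 0 0.001 0 0 0 0; 0 0 0.002 0 0 0 0; 0 0 0.0025 0 0 0 0; 0 0 0.0025 0 0 0 0"

```text
time_s: 37.17
eef_pos: [618.9, 164.7, 32.4]
eef_rot: [[-1.0, 0.018, -0.001], [0.018, 1.0, 0.001], [0.001, 0.001, -1.0]]
wrist_force: [-2.8, -0.2, 5.5]
width: 56.7
finger_force: 55.2
```

Emit:
jog_arm --increments "0 0 0 0 0 0 0.8; 0 0 0 0 0 0 0.8; 0 0 0 0 0 0 0.8; 0 0 -0.02 0 0 0 0.8; 0 0 -0.05 0 0 0 0.8"

```text
time_s: 37.8
eef_pos: [618.6, 164.6, 82.8]
eef_rot: [[-1.0, 0.018, -0.002], [0.018, 1.0, 0.001], [0.002, 0.001, -1.0]]
wrist_force: [0.4, 0.9, 0.2]
width: 76.9
finger_force: 0.0
```

Emit:
jog_arm --increments "0 0 -0.05 0 0 0 1; 0 0 -0.08 0 0 0 1; 0 0 -0.08 0 0 0 1"

```text
time_s: 38.17
eef_pos: [620.0, 165.5, 165.7]
eef_rot: [[-1.0, 0.018, 0.004], [0.018, 1.0, 0.003], [-0.004, 0.003, -1.0]]
wrist_force: [-0.3, -0.7, -0.8]
width: 85.2
finger_force: 0.0
```

Run:
```python
from h import *
s=manip.state();print(s['eef_pos'],s['qpos'].round(2),s['width'])
plan([((461.5,116.8,130),0,0,1,45,2),((461.5,116.8,70),0,0,1,40,2)])
```

```text
[619.98679368 165.51243936 165.69526236] [ 0.48  0.75 -1.25  1.46  0.71  1.44  0.78] 85.24947883889732
5 x: 0.0876 -0.0287 0.0194 0.2 0 49.4 1 (n 5 )
5 x: 0.0283 -0.0681 0.0157 0.1 0.1 39.6 1 (n 4 )
1 x: -0 0 0 0 -0 -0 1 (n 1 )
  -> [461.5 116.8 130. ]
4 x: -0.0001 0 0.06 0 -0 -0 1 (n 2 )
  -> [461.5 116.8  70. ]
```

Contact came exactly at the expected height and the lid was released in pocket0. Next is blank B.

Emit:
jog_arm --increments "0.018 -0.006 0.004 0 0 10 1; 0.035 -0.011 0.008 0 0 20 1; 0.053 -0.017 0.012 0 0 30 1; 0.07 -0.023 0.016 0 0 40 1; 0.088 -0.029 0.019 0 0 49.4 1"

```text
time_s: 38.8
eef_pos: [529.5, 136.8, 142.4]
eef_rot: [[-0.633, 0.774, -0.002], [0.774, 0.633, 0.001], [0.002, -0.001, -1.0]]
wrist_force: [-0.4, 0.1, 0.2]
width: 85.1
finger_force: 0.0
```

Emit:
jog_arm --increments "0.007 -0.017 0.004 0 0 10 1; 0.014 -0.034 0.008 0 0 20 1; 0.021 -0.051 0.012 0 0 30 1; 0.028 -0.068 0.016 0 0 39.6 1; 0.028 -0.068 0.016 0 0 39.6 1"

```text
time_s: 39.42
eef_pos: [459.3, 114.7, 126.6]
eef_rot: [[-0.0, 1.0, -0.001], [1.0, 0.0, -0.001], [-0.001, -0.001, -1.0]]
wrist_force: [0.0, -0.2, 0.7]
width: 85.5
finger_force: 0.0
```

Emit:
jog_arm --increments "0 0 0 0 0 0 1; 0 0 0 0 0 0 1"

```text
time_s: 39.67
eef_pos: [460.7, 115.7, 126.9]
eef_rot: [[-0.002, 1.0, -0.001], [1.0, 0.002, 0.002], [0.002, -0.001, -1.0]]
wrist_force: [-0.2, -0.2, 0.2]
width: 85.5
finger_force: 0.0
```

Run:
```python
from h import *
import pickle
s=manip.state();print(s['eef_pos'],s['qpos'].round(2),s['width'])
plan([((461.7,116.8,70),0,0,1,40,2)])
b0,b=pickle.load(open('v0.pkl','rb')),(grab('scene'),grab('top'));pickle.dump(b,open('v6.pkl','wb'))
# scene-view check of the standing lids (B, big, C) and the top view of C
for n,i,x,y in(('B scene',0,357,228),('big scene',0,309,243),('C scene',0,260,266),('C top',1,376,252)):
    f=lambda d:d[i]['image'][y-18:y+18,x-14:x+14].astype(float);print(n,abs(f(b0)-f(b)).mean().round(1))
# pocket0 lid centre
crop(b[0],330,205,450,300,6,'v6.png')
```

```text
[460.73028232 115.70255607 126.92820978] [ 0.73  0.28 -1.17  1.93  0.28  1.12 -0.56] 85.47710764178088
4 x: 0.001 0.001 0.0569 -0 -0.1 0.1 1 (n 2 )
  -> [461.7 116.8  70. ]
B scene 32.0
big scene 8.6
C scene 4.3
C top 1.8
```

View pics/v6.png

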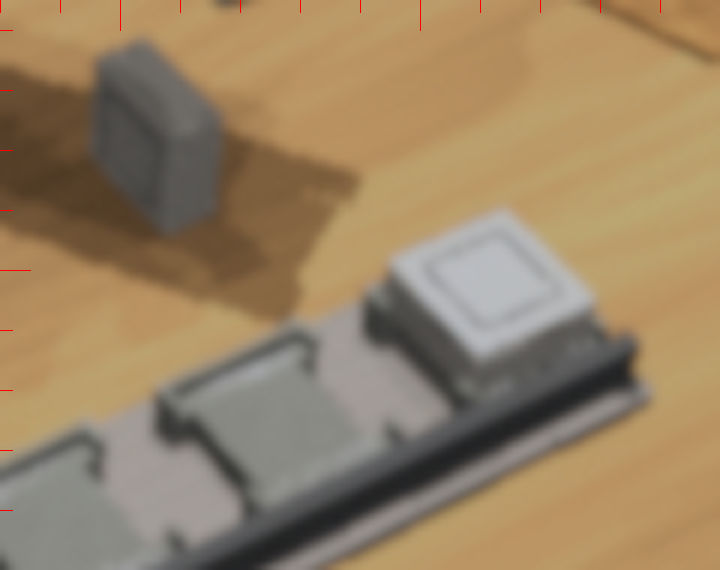

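Blank A sits square in pocket0, closed face up ((490,285) in the crop). B still stands unmoved with its engraved square to -y.

Emit:
jog_arm --increments "0.001 0.001 0.028 0 0 0 1; 0.001 0.001 0.057 0 0 0 1; 0.001 0.001 0.057 0 0 0 1; 0.001 0.001 0.057 0 0 0 1"

```text
time_s: 40.28
eef_pos: [461.6, 116.9, 70.7]
eef_rot: [[-0.0, 1.0, -0.0], [1.0, 0.0, 0.002], [0.002, -0.0, -1.0]]
wrist_force: [0.4, -0.0, 1.2]
width: 85.6
finger_force: 0.0
```

Emit:
jog_arm --increments "0 0 0.014 0 0 0 1; 0 0 0.028 0 0 0 1; 0 0 0.04 0 0 0 1; 0 0 0.05 0 0 0 1; 0 0 0.05 0 0 0 1"

```text
time_s: 40.9
eef_pos: [460.5, 116.6, 19.0]
eef_rot: [[-0.0, 1.0, -0.002], [1.0, 0.0, 0.001], [0.001, -0.002, -1.0]]
wrist_force: [0.2, 0.9, 0.0]
width: 85.2
finger_force: 0.0
```

Emit:
jog_arm --increments "0 0 0 0 0 0 0; 0 0 0 0 0 0 0; 0 0 0 0 0 0 0; 0 0 0 0 0 0 0; 0 0 0 0 0 0 0"

```text
time_s: 41.52
eef_pos: [461.6, 116.6, 20.3]
eef_rot: [[0.0, 1.0, 0.0], [1.0, -0.0, 0.001], [0.001, 0.0, -1.0]]
wrist_force: [-0.4, 0.1, 5.9]
width: 57.6
finger_force: 54.2
```

Emit:
jog_arm --increments "0 0 -0.03 0 0 0 0; 0 0 -0.06 0 0 0 0; 0 0 -0.1 0 0 0 0; 0 0 -0.1 0 0 0 0; 0 0 -0.1 0 0 0 0"

```text
time_s: 42.15
eef_pos: [460.7, 115.7, 119.0]
eef_rot: [[0.001, 1.0, -0.002], [1.0, -0.001, 0.0], [0.0, -0.002, -1.0]]
wrist_force: [0.1, -0.5, -2.3]
width: 57.3
finger_force: 54.9
```

Emit:
jog_arm --increments "0 0 0 0 -10 0 0; 0 0 0 0 -20 0 0; 0 0 0 0 -30 0 0; 0 0 0 0 -40 0 0; 0 0 0 0 -50 0 0"

```text
time_s: 42.78
eef_pos: [461.1, 116.9, 118.6]
eef_rot: [[-0.002, 1.0, 0.001], [0.639, 0.002, -0.769], [-0.769, -0.001, -0.639]]
wrist_force: [1.1, -0.0, -2.3]
width: 57.4
finger_force: 54.7
```

Run:
```python
from h import *
s=manip.state();print(s['eef_pos'],s['qpos'].round(2),s['width'],s['eef_rot'].round(3))
```

```text
[461.05783342 116.86711018 118.64126509] [-0.13  0.67 -0.83  1.72  0.89  1.83 -1.21] 57.382687934201776 [[-0.002  1.     0.001]
 [ 0.639  0.002 -0.769]
 [-0.769 -0.001 -0.639]]
```

Emit:
jog_arm --increments "0.019 0 0.016 0 0 0 0; 0.037 0 0.031 0 0 0 0; 0.056 0 0.047 0 0 0 0; 0.056 0 0.047 0 0 0 0; 0.056 0 0.047 0 0 0 0"

```text
time_s: 43.4
eef_pos: [461.5, 115.7, 47.2]
eef_rot: [[0.001, 1.0, -0.002], [0.645, -0.002, -0.764], [-0.764, -0.0, -0.645]]
wrist_force: [0.8, 0.7, -1.8]
width: 57.6
finger_force: 54.7
```

Emit:
jog_arm --increments "0.004 0 0.003 0 0 0 0; 0.008 0 0.006 0 0 0 0; 0.012 0 0.01 0 0 0 0; 0.0154 0 0.0128 0 0 0 0; 0.0154 0 0.0128 0 0 0 0"

```text
time_s: 44.02
eef_pos: [460.9, 116.5, 26.2]
eef_rot: [[-0.001, 1.0, -0.001], [0.644, -0.0, -0.765], [-0.765, -0.002, -0.644]]
wrist_force: [-0.4, 0.3, -2.7]
width: 57.3
finger_force: 54.7
```

Run:
```python
from h import *
s=manip.state();print(s['eef_pos'],s['qpos'].round(2),s['width'],s['eef_rot'].round(3)[:,2])
```

```text
[460.9409954  116.49367093  26.24961998] [-0.16  0.81 -0.77  1.74  0.96  1.73 -1.32] 57.29414401717343 [-0.001 -0.765 -0.644]
```

Emit:
jog_arm --increments "0 0 0 0 -4 0 0; 0 0 0 0 -8 0 0; 0 0 0 0 -8 0 0; 0 0 0 0 -8 0 0"

```text
time_s: 44.52
eef_pos: [461.3, 116.6, 26.7]
eef_rot: [[-0.0, 1.0, -0.001], [0.532, -0.0, -0.847], [-0.847, -0.001, -0.532]]
wrist_force: [0.6, -0.2, -2.2]
width: 57.1
finger_force: 54.7
```

Emit:
jog_arm --increments "0.001 0 0.001 0 0 0 0; 0.002 0 0.0015 0 0 0 0; 0.003 0 0.002 0 0 0 0; 0.004 0 0.0025 0 0 0 0; 0.004 0 0.0025 0 0 0 0"

```text
time_s: 45.15
eef_pos: [461.1, 116.5, 22.1]
eef_rot: [[-0.0, 1.0, -0.001], [0.531, -0.0, -0.848], [-0.848, -0.001, -0.531]]
wrist_force: [-0.1, -0.5, -0.3]
width: 57.4
finger_force: 55.0
```

Emit:
jog_arm --increments "0 0 0 0 0 0 1; 0 0 0 0 0 0 1; 0 0 0 0 0 0 1; 0 0 0 0 0 0 1"

```text
time_s: 45.65
eef_pos: [461.1, 116.6, 21.9]
eef_rot: [[-0.001, 1.0, -0.001], [0.531, -0.0, -0.847], [-0.847, -0.001, -0.531]]
wrist_force: [0.3, -0.4, -0.5]
width: 85.2
finger_force: 0.0
```

Emit:
jog_arm --increments "-0.017 0 -0.011 0 0 0 1; -0.034 0 -0.021 0 0 0 1; -0.051 0 -0.032 0 0 0 1; -0.07 0 -0.04 0 0 0 1"

```text
time_s: 46.15
eef_pos: [461.3, 113.5, 104.3]
eef_rot: [[-0.0, 1.0, -0.0], [0.531, -0.0, -0.847], [-0.847, -0.0, -0.531]]
wrist_force: [-0.3, -0.2, 0.2]
width: 85.5
finger_force: 0.0
```

Emit:
jog_arm --increments "-0.01 0 -0.005 0 10 0 1; -0.02 0 -0.01 0 20 0 1; -0.03 0 -0.015 0 30 0 1; -0.04 0 -0.02 0 40 0 1; -0.05 0 -0.03 0 50 0 1"

```text
time_s: 46.78
eef_pos: [461.5, 111.8, 162.1]
eef_rot: [[0.0, 1.0, 0.002], [0.991, 0.0, -0.136], [-0.136, 0.002, -0.991]]
wrist_force: [-0.7, -0.4, -0.9]
width: 85.3
finger_force: 0.0
```

```bash
cat >> h.py <<'E'
def lidpose(d,c,z=26,r=80):
    """bright square lid top near world c: returns centre, side sizes, angle"""
    u,v=proj(d,(c[0],c[1],z)).round().astype(int);k=int(r/2.69)
    im=d['image'];x0,y0=max(u-k,0),max(v-k,0);w=im[y0:v+k,x0:u+k].astype(int)
    sat=w.max(2)-w.min(2);m=((sat<22)&(w.min(2)>135)).astype(np.uint8)
    m=cv2.morphologyEx(m,cv2.MORPH_CLOSE,np.ones((3,3),np.uint8))
    out=[]
    for q in cv2.findContours(m,cv2.RETR_EXTERNAL,cv2.CHAIN_APPROX_NONE)[0]:
        if cv2.contourArea(q)<60: continue
        box=cv2.boxPoints(cv2.minAreaRect(q.astype(np.float32)))+[x0,y0]
        W=np.array([atz(d,p,z)[:2] for p in box])
        e=W[1]-W[0];f=W[2]-W[1];out.append((W.mean(0).round(1),np.linalg.norm(e).round(1),np.linalg.norm(f).round(1),np.degrees(np.arctan2(e[1],e[0])).round(1)%90))
    return out
E
python3 - <<'E'
from h import *
import pickle
s=manip.state();print(s['eef_pos'],s['qpos'].round(2),s['eef_rot'].round(2).tolist())
a,b=grab('scene'),grab('top');pickle.dump((a,b),open('v7.pkl','wb'))
print('B top',lidpose(b,(461,134)));print('B scene',lidpose(a,(461,134)))
print('chk A nest',lidpose(pickle.load(open('v6.pkl','rb'))[1],(619,165),54), pickle.load(open('v4.pkl','rb')) and lidpose(pickle.load(open('v4.pkl','rb'))[1],(471,282)))
E
```

```text
[461.45036641 111.80851163 162.08863171] [ 0.6   0.24 -1.12  1.87  0.35  1.26 -0.64] [[0.0, 1.0, 0.0], [0.99, 0.0, -0.14], [-0.14, 0.0, -0.99]]
B top []
B scene []
chk A nest [(array([618.3, 165.5]), np.float64(56.2), np.float64(54.1), np.float64(0.5999999999999943))] [(array([471.4, 283.6]), np.float64(54.0), np.float64(54.0), np.float64(36.6))]
```

Run:
```python
from h import *
plan([((449.3,-145.3,140),-14.5,0,1,55,2)])
```

```text
5 x: -0.2459 -0.0111 0.0575 1.2 7.9 13.8 1 (n 5 )
2 x: 0 -0 -0 -0 -0 -0 1 (n 1 )
  -> [ 449.3 -145.3  140. ]
```

Emit:
jog_arm --increments "-0.049 -0.002 0.011 0.2 1.6 2.8 1; -0.098 -0.004 0.023 0.5 3.2 5.5 1; -0.147 -0.006 0.034 0.7 4.8 8.3 1; -0.197 -0.009 0.046 1 6.3 11 1; -0.246 -0.011 0.0575 1.2 7.9 13.8 1"

```text
time_s: 47.5
eef_pos: [449.4, -140.7, 138.2]
eef_rot: [[0.239, 0.971, -0.006], [0.971, -0.239, -0.002], [-0.003, -0.005, -1.0]]
wrist_force: [0.3, 0.3, 0.1]
width: 85.5
finger_force: 0.0
```

Emit:
jog_arm --increments "0 0 0 0 0 0 1; 0 0 0 0 0 0 1; 0 0 0 0 0 0 1"

```text
time_s: 47.88
eef_pos: [450.3, -137.8, 138.1]
eef_rot: [[0.236, 0.972, -0.006], [0.972, -0.236, -0.001], [-0.002, -0.005, -1.0]]
wrist_force: [0.6, 0.2, -0.3]
width: 85.3
finger_force: 0.0
```

Run:
```python
from h import *
import pickle
s=manip.state();print(s['eef_pos'],s['qpos'].round(2))
plan([((449.3,-145.3,70),-14.5,0,1,40,2)])
a,b=grab('scene'),grab('top');pickle.dump((a,b),open('v7.pkl','wb'))
print('B top',lidpose(b,(461,134)));print('B scene',lidpose(a,(461,134)))
b0=pickle.load(open('v0.pkl','rb'))
for n,i,x,y in(('big scene',0,309,243),('C scene',0,260,266),('big top',1,327,250)):
    f=lambda d:d[i]['image'][y-18:y+18,x-14:x+14].astype(float);print(n,abs(f(b0)-f((a,b))).mean().round(1))
```

```text
[ 450.2869428  -137.81858744  138.10072721] [ 1.1   0.18 -0.95  1.93  0.16  1.12 -0.16]
4 x: -0.0074 0.0012 0.0681 -0.3 0.1 0.8 1 (n 2 )
  -> [ 449.3 -145.3   70. ]
B top [(array([462.3, 134.9]), np.float64(54.2), np.float64(54.2), np.float64(0.5))]
B scene [(array([464.2, 134.5]), np.float64(72.0), np.float64(62.3), np.float64(0.0))]
big scene 2.3
C scene 52.9
big top 0.7
```

Run:
```python
from h import *
import pickle
a,b=pickle.load(open('v7.pkl','rb'))
crop(a,215,200,305,310,5,'x.png');crop(b,335,195,400,275,5,'y.png')
x=cv2.imread('pics/x.png');y=cv2.imread('pics/y.png');y=cv2.copyMakeBorder(y,0,x.shape[0]-y.shape[0],0,0,cv2.BORDER_CONSTANT)
cv2.imwrite('pics/v8.png',np.hstack([x,y]))
```

```text
(no output)
```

View pics/v8.png

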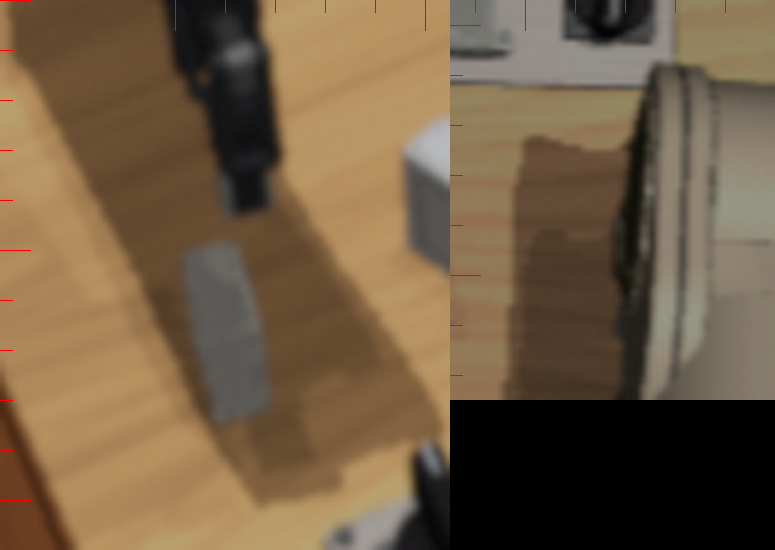

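C stands unmoved in the gripper's shadow (top corners near (185,250) and (262,325) in the crop), matching the first measurement.

Emit:
jog_arm --increments "-0.0074 0.001 0.034 -0.3 0.1 0.8 1; -0.0074 0.001 0.068 -0.3 0.1 0.8 1; -0.0074 0.001 0.068 -0.3 0.1 0.8 1; -0.0074 0.001 0.068 -0.3 0.1 0.8 1"

```text
time_s: 48.48
eef_pos: [449.7, -146.5, 71.1]
eef_rot: [[0.252, 0.968, 0.001], [0.968, -0.252, 0.0], [0.0, 0.001, -1.0]]
wrist_force: [0.5, -0.4, 0.5]
width: 85.5
finger_force: 0.0
```

Run:
```python
from h import *
print(manip.state()['eef_pos'])
plan([((449.5,-145.3,20),-14.5,0,1,15,2)])
```

```text
[ 449.71047843 -146.45673022   71.07659219]
5 x: 0.001 -0.0006 0.0511 0.1 -0 -0.1 1 (n 4 )
1 x: 0 0 -0 -0 -0 0 1 (n 1 )
  -> [ 449.4 -145.3   20. ]
```

Emit:
jog_arm --increments "0.001 0 0.014 0 0 0 1; 0.001 0 0.028 0 0 0 1; 0.001 0 0.04 0 0 0 1; 0.001 0 0.051 0 0 0 1; 0.001 0 0.051 0 0 0 1"

```text
time_s: 49.1
eef_pos: [448.6, -145.5, 17.9]
eef_rot: [[0.253, 0.968, -0.001], [0.968, -0.253, 0.001], [0.001, -0.002, -1.0]]
wrist_force: [-0.0, 0.5, 0.6]
width: 85.4
finger_force: 0.0
```

Emit:
jog_arm --increments "0 0 0 0 0 0 0; 0 0 0 0 0 0 0; 0 0 0 0 0 0 0; 0 0 0 0 0 0 0; 0 0 0 0 0 0 0"

```text
time_s: 49.72
eef_pos: [449.6, -146.0, 19.4]
eef_rot: [[0.253, 0.967, 0.001], [0.967, -0.253, -0.0], [0.0, 0.001, -1.0]]
wrist_force: [-0.9, 0.5, 5.9]
width: 57.1
finger_force: 54.1
```

Emit:
jog_arm --increments "0.005 0 -0.03 0 0 0 0; 0.015 0 -0.06 0 0 0 0; 0.025 0 -0.1 0 0 0 0; 0.025 0 -0.1 0 0 0 0; 0.025 0 -0.1 0 0 0 0"

```text
time_s: 50.35
eef_pos: [454.9, -122.2, 118.2]
eef_rot: [[0.254, 0.967, -0.001], [0.967, -0.254, -0.0], [-0.0, -0.001, -1.0]]
wrist_force: [-0.3, 0.3, -1.9]
width: 57.6
finger_force: 54.6
```

Emit:
jog_arm --increments "0 0 0 0 10 0 0; 0 0 0 0 20 0 0; 0 0 0 0 30 0 0; 0 0 0 0 40 0 0; 0 0 0 0 45 0 0"

```text
time_s: 50.98
eef_pos: [454.2, -123.3, 116.8]
eef_rot: [[0.183, 0.966, 0.181], [0.679, -0.257, 0.688], [0.711, -0.003, -0.703]]
wrist_force: [1.1, -0.9, -1.7]
width: 57.6
finger_force: 54.4
```

Run:
```python
from h import *
s=manip.state();print(s['eef_pos'],s['qpos'].round(2),s['width'],s['eef_rot'].round(3))
```

```text
[ 454.21003281 -123.28965747  116.84304433] [ 1.46  0.57 -0.97  1.88 -0.32  1.17  0.42] 57.622254203105875 [[ 0.183  0.966  0.181]
 [ 0.679 -0.257  0.688]
 [ 0.711 -0.003 -0.703]]
```

Emit:
jog_arm --increments "0 0 0 0 7 0 0; 0 0 0 0 13 0 0; 0 0 0 0 13 0 0"

```text
time_s: 51.35
eef_pos: [454.4, -122.3, 116.5]
eef_rot: [[0.138, 0.967, 0.215], [0.509, -0.256, 0.822], [0.85, -0.004, -0.527]]
wrist_force: [0.8, -0.1, -1.2]
width: 57.4
finger_force: 54.5
```

Emit:
jog_arm --increments "-0.02 0 0.013 0 0 0 0; -0.04 0 0.025 0 0 0 0; -0.061 0 0.038 0 0 0 0; -0.061 0 0.038 0 0 0 0; -0.061 0 0.038 0 0 0 0"

```text
time_s: 51.98
eef_pos: [455.9, -121.6, 48.0]
eef_rot: [[0.133, 0.968, 0.214], [0.514, -0.252, 0.82], [0.848, 0.001, -0.531]]
wrist_force: [-0.1, -0.4, -1.8]
width: 57.4
finger_force: 54.4
```

Run:
```python
from h import *
s=manip.state();print(s['eef_pos'],s['qpos'].round(2),s['eef_rot'].round(3))
p=s['eef_pos'];R=s['eef_rot'];print(R.T@[0,0,23-p[2]])
```

```text
[ 455.86416659 -121.60543343   47.97939293] [ 1.45  0.85 -0.89  1.84 -0.32  1.14  0.56] [[ 0.133  0.968  0.214]
 [ 0.514 -0.252  0.82 ]
 [ 0.848  0.001 -0.531]]
[-21.17251423  -0.021703    13.25497044]
```

Emit:
jog_arm --increments "-0.007 0 0.0045 0 0 0 0; -0.014 0 0.009 0 0 0 0; -0.018 0 0.0115 0 0 0 0; -0.0215 0 0.0135 0 0 0 0; -0.0215 0 0.0135 0 0 0 0"

```text
time_s: 52.6
eef_pos: [455.5, -121.7, 21.7]
eef_rot: [[0.134, 0.967, 0.215], [0.512, -0.253, 0.821], [0.849, -0.0, -0.529]]
wrist_force: [-1.0, -0.6, -0.2]
width: 57.6
finger_force: 54.9
```

Emit:
jog_arm --increments "0 0 0 0 0 0 1; 0 0 0 0 0 0 1; 0 0 0 0 0 0 1; 0 0 0 0 0 0 1"

```text
time_s: 53.1
eef_pos: [455.5, -121.8, 21.7]
eef_rot: [[0.134, 0.967, 0.215], [0.512, -0.253, 0.821], [0.848, 0.0, -0.53]]
wrist_force: [0.6, 0.0, 0.2]
width: 85.1
finger_force: 0.0
```

Emit:
jog_arm --increments "0.017 0 -0.011 0 0 0 1; 0.034 0 -0.021 0 0 0 1; 0.051 0 -0.032 0 0 0 1; 0.07 0 -0.04 0 0 0 1"

```text
time_s: 53.6
eef_pos: [456.4, -118.9, 103.8]
eef_rot: [[0.134, 0.967, 0.215], [0.513, -0.253, 0.82], [0.848, 0.001, -0.53]]
wrist_force: [0.6, 0.5, -0.6]
width: 85.6
finger_force: 0.0
```

Emit:
jog_arm --increments "0.01 0 -0.005 0 -10 0 1; 0.02 0 -0.01 0 -20 0 1; 0.03 0 -0.015 0 -30 0 1; 0.04 0 -0.02 0 -40 0 1; 0.05 0 -0.03 0 -50 0 1"

```text
time_s: 54.22
eef_pos: [456.6, -117.2, 162.2]
eef_rot: [[0.251, 0.967, 0.036], [0.959, -0.253, 0.127], [0.132, 0.002, -0.991]]
wrist_force: [-0.2, 1.1, -0.3]
width: 85.8
finger_force: 0.0
```

Run:
```python
from h import *
plan([((462.5,134.8,110),0.5,0,1,55,2)])
```

```text
5 x: 0.2363 -0.0582 0.084 1.1 -7.5 -15.1 1 (n 5 )
2 x: 0 -0 0 0 -0 -0 1 (n 1 )
  -> [462.5 134.8 110. ]
```

Run:
```python
from h import *
plan([((462.5,134.8,110),-89.5,0,1,55,3),((462.5,134.8,50),-89.5,0,1,55,3)])
```

```text
5 x: 0.1477 -0.0364 0.0525 -3 -4.1 46.7 1 (n 5 )
5 x: 0.046 -0.0815 0.0236 -1.8 -2.5 28 1 (n 3 )
1 x: 0 -0 -0 -0 0.1 0 1 (n 1 )
  -> [462.5 134.8 110. ]
5 x: -0 -0 0.06 -0 -0 0 1 (n 2 )
  -> [462.5 134.8  50. ]
```

Emit:
jog_arm --increments "0.03 -0.007 0.01 -0.6 -0.8 9.4 1; 0.06 -0.015 0.021 -1.2 -1.6 18.7 1; 0.09 -0.022 0.031 -1.8 -2.4 28 1; 0.118 -0.029 0.042 -2.4 -3.3 37.4 1; 0.148 -0.036 0.0525 -3 -4.1 46.7 1"

```text
time_s: 54.85
eef_pos: [460.1, 41.2, 129.6]
eef_rot: [[0.88, 0.475, 0.033], [0.473, -0.88, 0.047], [0.052, -0.026, -0.998]]
wrist_force: [0.5, -0.0, -1.2]
width: 84.9
finger_force: 0.0
```

Emit:
jog_arm --increments "0.015 -0.027 0.008 -0.6 -0.8 9.3 1; 0.03 -0.054 0.016 -1.2 -1.6 18.7 1; 0.046 -0.0815 0.0236 -1.8 -2.5 28 1; 0.046 -0.0815 0.0236 -1.8 -2.5 28 1; 0.046 -0.0815 0.0236 -1.8 -2.5 28 1"

```text
time_s: 55.48
eef_pos: [462.4, 134.3, 110.6]
eef_rot: [[1.0, 0.014, -0.001], [0.014, -1.0, 0.008], [-0.001, -0.008, -1.0]]
wrist_force: [-0.3, -0.2, 0.4]
width: 85.3
finger_force: 0.0
```

Run:
```python
from h import *
import pickle
print(manip.state()['eef_pos'],manip.state()['qpos'].round(2))
plan([((462.5,134.8,60),-89.5,0,1,40,2),((462.5,134.8,4),-89.5,0,1,15,2)])
a,b=grab('scene'),grab('top');pickle.dump((a,b),open('v9.pkl','wb'))
print('C',lidpose(b,(450,-140)),lidpose(a,(450,-140)))
```

```text
[462.40498966 134.2646442  110.63056509] [ 0.54  0.26 -1.    1.93  0.24  1.07 -2.12]
4 x: 0.0001 -0.0001 0.0506 -0.4 0.1 0.3 1 (n 2 )
  -> [462.5 134.8  60. ]
5 x: 0 0 0.056 -0 -0 -0 1 (n 4 )
1 x: 0 0 0 -0 -0 -0 1 (n 1 )
  -> [462.5 134.8   4. ]
C [(array([ 451.6, -142.3]), np.float64(55.4), np.float64(53.9), np.float64(76.1))] [(array([ 453.4, -143.1]), np.float64(59.7), np.float64(59.3), np.float64(77.0))]
```

Emit:
jog_arm --increments "0 0 0.025 -0.4 0 0.3 1; 0 0 0.05 -0.4 0 0.3 1; 0 0 0.05 -0.4 0 0.3 1; 0 0 0.05 -0.4 0 0.3 1"

```text
time_s: 56.08
eef_pos: [463.2, 134.6, 61.3]
eef_rot: [[1.0, 0.005, -0.0], [0.005, -1.0, 0.001], [-0.0, -0.001, -1.0]]
wrist_force: [-0.7, 0.5, 0.2]
width: 85.5
finger_force: 0.0
```

Emit:
jog_arm --increments "0 0 0.015 0 0 0 1; 0 0 0.03 0 0 0 1; 0 0 0.045 0 0 0 1; 0 0 0.056 0 0 0 1; 0 0 0.056 0 0 0 1"

```text
time_s: 56.7
eef_pos: [461.9, 135.2, 3.4]
eef_rot: [[1.0, 0.006, -0.003], [0.006, -1.0, 0.001], [-0.003, -0.002, -1.0]]
wrist_force: [-0.1, -0.3, -0.8]
width: 85.3
finger_force: 0.0
```

Emit:
jog_arm --increments "0 0 0 0 0 0 0; 0 0 0 0 0 0 0; 0 0 0 0 0 0 0; 0 0 0 0 0 0 0; 0 0 0 0 0 0 0"

```text
time_s: 57.32
eef_pos: [463.1, 135.3, 5.1]
eef_rot: [[1.0, 0.006, 0.0], [0.006, -1.0, 0.002], [0.0, -0.002, -1.0]]
wrist_force: [-1.7, 0.5, 5.4]
width: 56.9
finger_force: 53.8
```

Emit:
jog_arm --increments "0 0 -0.02 0 0 0 0; 0 0 -0.05 0 0 0 0; 0 0 -0.09 0 0 0 0; 0 0 -0.09 0 0 0 0; 0 0 -0.09 0 0 0 0"

```text
time_s: 57.95
eef_pos: [462.5, 134.5, 94.4]
eef_rot: [[1.0, 0.005, -0.001], [0.005, -1.0, 0.001], [-0.001, -0.001, -1.0]]
wrist_force: [-0.8, -0.4, -2.8]
width: 57.0
finger_force: 54.7
```

Run:
```python
from h import *
print(manip.state()['eef_pos'],manip.state()['qpos'].round(2),manip.state()['width'])
plan([((617,64.9,94),-91,0,0,40,3)])
```

```text
[462.50661857 134.49088965  94.42865061] [ 0.52  0.29 -0.99  1.95  0.28  1.05 -2.16] 57.03679264867716
5 x: 0.1541 0.0704 0.0003 -0 0 1.3 0 (n 5 )
3 x: 0 0 -0 -0 0 0 0 (n 1 )
  -> [617.   64.9  94. ]
```

Emit:
jog_arm --increments "0.031 0.014 0 0 0 0.3 0; 0.062 0.028 0 0 0 0.6 0; 0.092 0.042 0 0 0 0.9 0; 0.123 0.056 0 0 0 1.3 0; 0.154 0.07 0 0 0 1.3 0"

```text
time_s: 58.58
eef_pos: [617.2, 65.2, 92.5]
eef_rot: [[1.0, -0.017, -0.004], [-0.017, -1.0, 0.001], [-0.004, -0.001, -1.0]]
wrist_force: [0.4, 0.1, -1.2]
width: 56.7
finger_force: 54.6
```

Emit:
jog_arm --increments "0 0 0 0 0 0 0; 0 0 0.02 0 0 0 0; 0 0 0.04 0 0 0 0; 0 0 0.045 0 0 0 0; 0 0 0.045 0 0 0 0"

```text
time_s: 59.2
eef_pos: [616.5, 66.1, 48.5]
eef_rot: [[1.0, -0.016, -0.002], [-0.016, -1.0, 0.001], [-0.002, -0.001, -1.0]]
wrist_force: [0.1, -0.6, -2.2]
width: 56.8
finger_force: 54.5
```

Emit:
jog_arm --increments "0 0 0 0 0 0 0; 0 0 0 0 0 0 0"

```text
time_s: 59.45
eef_pos: [617.4, 65.9, 49.7]
eef_rot: [[1.0, -0.017, -0.0], [-0.017, -1.0, 0.001], [-0.0, -0.001, -1.0]]
wrist_force: [0.1, 1.1, -2.2]
width: 57.1
finger_force: 54.5
```

Run:
```python
from h import *
print(manip.state()['eef_pos'],manip.state()['eef_rot'].round(3)[:,1])
plan([((617,64.9,36),-91,0,0,40,3)])
```

```text
[617.39274533  65.94340586  49.7085778 ] [-0.017 -1.    -0.001]
4 x: -0.0004 0.0011 0.0137 -0.1 0 0 0 (n 1 )
  -> [617.   64.9  36. ]
```

Emit:
jog_arm --increments "0 0.001 0.004 0 0 0 0; 0 0.001 0.007 0 0 0 0; 0 0.001 0.01 0 0 0 0; 0 0.001 0.0125 0 0 0 0; 0 0.001 0.0145 0 0 0 0"

```text
time_s: 60.08
eef_pos: [616.9, 64.9, 34.4]
eef_rot: [[1.0, -0.017, -0.001], [-0.017, -1.0, 0.001], [-0.001, -0.001, -1.0]]
wrist_force: [0.0, 0.2, -2.1]
width: 57.0
finger_force: 54.5
```

Emit:
jog_arm --increments "0 0 0.001 0 0 0 0; 0 0 0.002 0 0 0 0; 0 0 0.003 0 0 0 0; 0 0 0.003 0 0 0 0"

```text
time_s: 60.58
eef_pos: [617.0, 64.9, 33.1]
eef_rot: [[1.0, -0.017, -0.001], [-0.017, -1.0, 0.001], [-0.001, -0.001, -1.0]]
wrist_force: [-8.1, -3.3, 14.0]
width: 56.8
finger_force: 56.5
```

Emit:
jog_arm --increments "0 0 -0.001 0 0 0 0.8; 0 0 -0.001 0 0 0 0.8; 0 0 -0.001 0 0 0 0.8; 0 0 -0.02 0 0 0 0.8; 0 0 -0.05 0 0 0 0.8"

```text
time_s: 61.2
eef_pos: [616.7, 64.9, 82.5]
eef_rot: [[1.0, -0.017, -0.002], [-0.017, -1.0, 0.002], [-0.002, -0.002, -1.0]]
wrist_force: [0.7, -0.2, 0.4]
width: 76.6
finger_force: 0.0
```

Emit:
jog_arm --increments "0 0 -0.04 0 0 0 1; 0 0 -0.06 0 0 0 1; 0 0 -0.06 0 0 0 1"

```text
time_s: 61.58
eef_pos: [618.0, 65.0, 143.5]
eef_rot: [[1.0, -0.017, 0.002], [-0.017, -1.0, 0.001], [0.002, -0.001, -1.0]]
wrist_force: [0.5, 0.1, -0.2]
width: 85.4
finger_force: 0.0
```

Run:
```python
from h import *
print(manip.state()['eef_pos'],manip.state()['qpos'].round(2))
plan([((451.9,-142.5,140),-104,0,1,50,3),((451.9,-142.5,60),-104,0,1,50,3),])
```

```text
[617.96225446  64.97879105 143.45701684] [ 0.47  0.53 -0.86  1.55  0.41  1.26 -2.05]
5 x: -0.1354 0.1752 0.0024 -0.1 -0.1 10.9 1 (n 5 )
4 x: -0.02 0.0396 0.0006 0 -0 2.1 1 (n 1 )
  -> [ 451.9 -142.5  140. ]
5 x: -0 -0 0.08 0 -0 0 1 (n 2 )
  -> [ 451.9 -142.5   60. ]
```

Emit:
jog_arm --increments "-0.027 0.035 0 0 0 2.2 1; -0.054 0.07 0 0 0 4.4 1; -0.081 0.105 0 0 0 6.5 1; -0.108 0.14 0 0 0 8.7 1; -0.135 0.175 0 0 0 10.9 1"

```text
time_s: 62.2
eef_pos: [477.4, -109.1, 140.3]
eef_rot: [[0.978, -0.207, -0.003], [-0.207, -0.978, 0.002], [-0.003, -0.001, -1.0]]
wrist_force: [-1.0, -0.9, 0.8]
width: 85.7
finger_force: 0.0
```

Emit:
jog_arm --increments "-0.02 0.04 0 0 0 2.1 1; -0.02 0.04 0 0 0 2.1 1; -0.02 0.04 0.03 0 0 2.1 1; -0.02 0.04 0.06 0 0 2.1 1; -0.02 0.04 0.06 0 0 2.1 1"

```text
time_s: 62.82
eef_pos: [449.8, -141.6, 79.4]
eef_rot: [[0.971, -0.24, -0.005], [-0.24, -0.971, 0.004], [-0.006, -0.003, -1.0]]
wrist_force: [0.8, 0.0, 1.0]
width: 85.4
finger_force: 0.0
```

Run:
```python
from h import *
import pickle
print(manip.state()['eef_pos'],manip.state()['qpos'].round(2))
plan([((451.9,-142.5,4),-104,0,1,50,3)])
a,b=grab('scene'),grab('top');pickle.dump((a,b),open('v10.pkl','wb'))
print('B',lidpose(b,(617,65),54),'A',lidpose(b,(619,165),54),lidpose(a,(617,65),54,60));print('C',lidpose(a,(452,-142)),lidpose(b,(452,-142)))
```

```text
[ 449.75029516 -141.56237939   79.35730365] [ 0.98  0.25 -0.84  1.99  0.22  1.   -1.77]
5 x: 0.0028 0.0006 0.0753 -0.2 0.3 0.1 1 (n 2 )
  -> [ 451.9 -142.5    4. ]
B [(array([616.6,  65.2]), np.float64(53.6), np.float64(54.1), np.float64(0.5999999999999943))] A [(array([618.2, 169.5]), np.float64(64.2), np.float64(54.1), np.float64(0.5999999999999943))] [(array([634.8,   7.1]), np.float64(28.0), np.float64(26.4), np.float64(54.599999999999994)), (array([619.6,  69.2]), np.float64(88.4), np.float64(68.4), np.float64(74.5))]
C [] []
```

Emit:
jog_arm --increments "0.0025 0.0005 0.02 -0.2 0.3 0 1; 0.0025 0.0005 0.038 -0.2 0.3 0 1; 0.0025 0.0005 0.054 -0.2 0.3 0 1; 0.0025 0.0005 0.066 -0.2 0.3 0 1; 0.0025 0.0005 0.074 -0.2 0.3 0 1"

```text
time_s: 63.55
eef_pos: [453.4, -143.8, 6.8]
eef_rot: [[0.97, -0.241, 0.003], [-0.241, -0.97, -0.003], [0.003, 0.002, -1.0]]
wrist_force: [-0.1, 0.7, -0.4]
width: 85.4
finger_force: 0.0
```

Emit:
jog_arm --increments "0 0 0 0 0 0 1; 0 0 0 0 0 0 0; 0 0 0 0 0 0 0; 0 0 0 0 0 0 0; 0 0 0 0 0 0 0"

```text
time_s: 64.18
eef_pos: [454.0, -144.0, 8.2]
eef_rot: [[0.97, -0.241, 0.004], [-0.241, -0.97, -0.004], [0.005, 0.003, -1.0]]
wrist_force: [-1.6, 0.5, 5.4]
width: 57.2
finger_force: 53.2
```

Emit:
jog_arm --increments "0 0 0 0 0 0 0; 0 0 -0.02 0 0 0 0; 0 0 -0.05 0 0 0 0; 0 0 -0.09 0 0 0 0; 0 0 -0.09 0 0 0 0"

```text
time_s: 64.8
eef_pos: [455.2, -144.1, 101.1]
eef_rot: [[0.97, -0.241, 0.008], [-0.241, -0.97, -0.006], [0.01, 0.004, -1.0]]
wrist_force: [1.0, -0.9, -2.5]
width: 57.0
finger_force: 54.8
```

Emit:
jog_arm --increments "0 0 0 0 0 0 0; 0 0 0 0 0 0 0"

```text
time_s: 65.05
eef_pos: [452.6, -143.4, 96.7]
eef_rot: [[0.97, -0.241, 0.002], [-0.241, -0.97, -0.003], [0.002, 0.002, -1.0]]
wrist_force: [-0.3, -0.3, -1.7]
width: 56.8
finger_force: 54.8
```

Run:
```python
from h import *
print(manip.state()['eef_pos'],manip.state()['qpos'].round(2),manip.state()['width'])
plan([((615.3,-34.8,95),-91,0,0,40,3)])
```

```text
[ 452.56126411 -143.39932037   96.72492634] [ 0.99  0.22 -0.85  1.97  0.2   1.03 -1.76] 56.77841275376966
5 x: 0.1317 -0.1447 0.0017 0.1 -0.1 -13 0 (n 5 )
3 x: 0 0 0 0 -0 0 0 (n 1 )
  -> [615.3 -34.8  95. ]
```

Emit:
jog_arm --increments "0.027 -0.029 0 0 0 -2.6 0; 0.053 -0.058 0 0 0 -5.2 0; 0.08 -0.087 0 0 0 -7.8 0; 0.106 -0.116 0 0 0 -10.4 0; 0.133 -0.145 0 0 0 -13 0"

```text
time_s: 65.68
eef_pos: [617.7, -34.2, 96.2]
eef_rot: [[1.0, -0.015, 0.001], [-0.015, -1.0, -0.003], [0.001, 0.003, -1.0]]
wrist_force: [0.1, -0.0, -0.9]
width: 57.0
finger_force: 54.7
```

Emit:
jog_arm --increments "0 0 0 0 0 0 0; 0 0 0.02 0 0 0 0; 0 0 0.04 0 0 0 0; 0 0 0.043 0 0 0 0; 0 0 0.043 0 0 0 0"

```text
time_s: 66.3
eef_pos: [617.1, -35.5, 54.3]
eef_rot: [[1.0, -0.017, 0.003], [-0.017, -1.0, -0.003], [0.003, 0.003, -1.0]]
wrist_force: [-0.2, 1.1, -1.0]
width: 56.9
finger_force: 54.6
```

Emit:
jog_arm --increments "0 0 0 0 0 0 0; 0 0 0 0 0 0 0"

```text
time_s: 66.55
eef_pos: [617.8, -35.2, 55.2]
eef_rot: [[1.0, -0.017, 0.004], [-0.017, -1.0, -0.003], [0.004, 0.003, -1.0]]
wrist_force: [-0.1, -0.1, -1.0]
width: 57.1
finger_force: 54.6
```

Run:
```python
from h import *
print(manip.state()['eef_pos'],manip.state()['eef_rot'].round(3)[:,1])
plan([((617,-34.8,39),-91,0,0,40,3)])
```

```text
[617.82294773 -35.16688518  55.2473179 ] [-0.017 -1.     0.003]
4 x: -0.0009 -0.0004 0.0162 0.2 -0.2 0 0 (n 1 )
  -> [617.  -34.8  39. ]
```

Emit:
jog_arm --increments "-0.001 0 0.005 0 0 0 0; -0.001 0 0.009 0 0 0 0; -0.001 0 0.012 0 0 0 0; -0.001 0 0.015 0 0 0 0; -0.001 0 0.017 0 0 0 0"

```text
time_s: 67.18
eef_pos: [616.5, -35.2, 37.4]
eef_rot: [[1.0, -0.017, 0.003], [-0.017, -1.0, -0.003], [0.003, 0.003, -1.0]]
wrist_force: [-0.4, -0.3, -1.6]
width: 56.4
finger_force: 54.6
```

Emit:
jog_arm --increments "0 0 0.001 0 0 0 0; 0 0 0.002 0 0 0 0; 0 0 0.003 0 0 0 0; 0 0 0.003 0 0 0 0"

```text
time_s: 67.68
eef_pos: [616.5, -35.1, 36.2]
eef_rot: [[1.0, -0.017, 0.003], [-0.017, -1.0, -0.004], [0.003, 0.004, -1.0]]
wrist_force: [-9.1, -1.7, 14.1]
width: 56.1
finger_force: 56.6
```

Emit:
jog_arm --increments "0 0 -0.001 0 0 0 0.7; 0 0 -0.001 0 0 0 0.7; 0 0 -0.001 0 0 0 0.7; 0 0 -0.02 0 0 0 0.7; 0 0 -0.05 0 0 0 0.7"

```text
time_s: 68.3
eef_pos: [616.0, -34.8, 85.5]
eef_rot: [[1.0, -0.017, 0.002], [-0.017, -1.0, -0.003], [0.002, 0.003, -1.0]]
wrist_force: [0.2, -0.3, 0.2]
width: 72.8
finger_force: 0.0
```

Emit:
jog_arm --increments "-0.02 0 -0.06 0 0 0 0; -0.05 0 -0.1 0 0 0 0; -0.1 0 -0.15 0 0 0 0; -0.15 0 -0.15 0 0 0 0; -0.17 0 -0.15 0 0 0 0"

```text
time_s: 68.92
eef_pos: [444.3, -31.3, 235.4]
eef_rot: [[1.0, -0.017, 0.004], [-0.017, -1.0, -0.007], [0.005, 0.007, -1.0]]
wrist_force: [0.3, -0.2, -0.2]
width: 42.9
finger_force: 0.0
```

Run:
```python
from h import *
import pickle
print(manip.state()['eef_pos'],manip.state()['qpos'].round(2))
a,b=grab('scene'),grab('top');pickle.dump((a,b),open('v11.pkl','wb'))
for y in(-35,65,165):print(lidpose(b,(616,y),54,45))
crop(a,275,210,445,345,4,'x.png');crop(b,350,170,385,215,12,'y.png')
x=cv2.imread('pics/x.png');y=cv2.imread('pics/y.png');x=cv2.resize(x,(0,0),fx=.6,fy=.6,interpolation=cv2.INTER_AREA);y=cv2.resize(y,(0,0),fx=.9,fy=.9)
H=max(x.shape[0],y.shape[0]);P2=lambda i:cv2.copyMakeBorder(i,0,H-i.shape[0],0,0,cv2.BORDER_CONSTANT)
im=np.hstack([P2(x),P2(y)]);print(im.shape,x.shape);cv2.imwrite('pics/v11.png',im)
```

```text
[444.27272657 -31.26314705 235.35429716] [ 1.01 -0.05 -0.99  1.86 -0.03  1.3  -1.57]
[(array([612.2, -36.5]), np.float64(53.6), np.float64(54.1), np.float64(0.5999999999999943))]
[(array([615.2,  65.2]), np.float64(53.6), np.float64(51.4), np.float64(0.5999999999999943))]
[(array([618.3, 165.5]), np.float64(54.1), np.float64(56.2), np.float64(1.2))]
(486, 786, 3) (324, 408, 3)
```

View pics/v11.png

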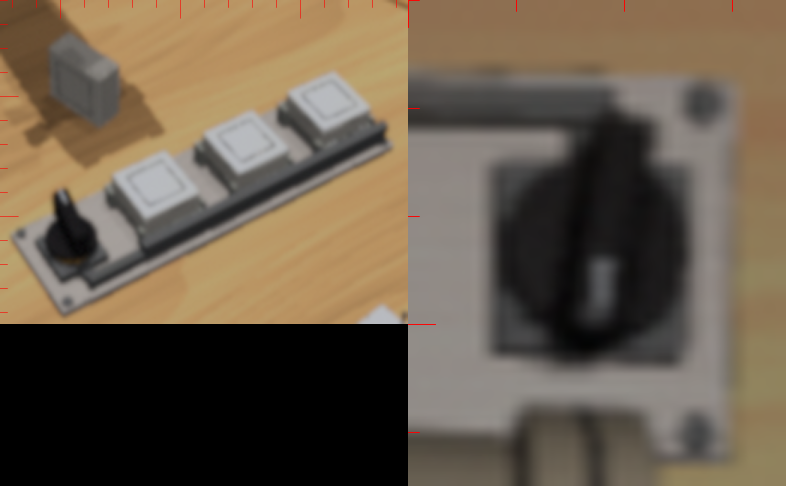

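All three blanks are seated flat, closed faces up, in the three pockets, and the big lid is untouched. The knob's wing points about 9° clockwise from x, centre near (600,250) in the right crop.

Run:
```python
from h import *
import pickle
a,b=pickle.load(open('v11.pkl','rb'))
X=lambda x,y:(350+(x-408)/10.8-.45,170+y/10.8-.45)
S=lambda x,y:(275+x/2.4-.4,210+y/2.4-.4)
print('base',[atz(b,X(590,261),z).round(1) for z in(10,20)],'foot',atz(b,X(597,252),38).round(1))
w=[(628,128),(598,300)]
print('wing top',[atz(b,X(*p),72).round(1) for p in w])
print('scene wing',[atz(a,S(*p),72).round(1) for p in((62,192),(85,235))],'foot scene',atz(a,S(71,240),38).round(1))
# predicted wing outline for check
for c in((611,-123),(612,-124)):
  for ang in(-5,-10,-15):
    u=np.array([np.cos(np.radians(ang)),np.sin(np.radians(ang))])*28
    q=[proj(b,(*(np.array(c)+s*u),72)) for s in(1,-1)];print(c,ang,[((p-[350,170]+.45)*10.8+[408,0]).round(0) for p in q],[((proj(a,(*(np.array(c)+s*u),72))-[275,210]+.4)*2.4).round(0) for s in(1,-1)])
plan([((611.5,-123,130),80.5,0,0,50,3)])
```

```text
base [array([ 613.3, -124.9,   10. ]), array([ 611.6, -124. ,   20. ])] foot [ 610.7 -124.    38. ]
wing top [array([ 635.5, -128.2,   72. ]), array([ 592.9, -120.9,   72. ])]
scene wing [array([ 590.7, -119.4,   72. ]), array([ 641. , -126.6,   72. ])] foot scene [ 617.3 -127.    38. ]
(611, -123) -5 [array([617., 114.]), array([597., 340.])] [array([ 85., 233.]), array([ 56., 187.])]
(611, -123) -10 [array([627., 116.]), array([587., 338.])] [array([ 82., 234.]), array([ 59., 186.])]
(611, -123) -15 [array([636., 118.]), array([577., 336.])] [array([ 80., 234.]), array([ 62., 185.])]
(612, -124) -5 [array([621., 110.]), array([601., 336.])] [array([ 84., 234.]), array([ 56., 188.])]
(612, -124) -10 [array([631., 112.]), array([591., 334.])] [array([ 82., 235.]), array([ 59., 187.])]
(612, -124) -15 [array([640., 114.]), array([581., 332.])] [array([ 79., 236.]), array([ 61., 186.])]
5 x: 0.0466 0.0243 0.0296 0.1 0.2 -47.6 0 (n 5 )
5 x: 0.0134 0.0509 0.0297 0.1 0.2 -47.7 0 (n 5 )
5 x: -0.0287 0.0441 0.0295 0.2 0.2 -47.6 0 (n 5 )
5 x: -0.0312 0.0052 0.0176 0.1 0.1 -28.6 0 (n 3 )
1 x: 0 -0 -0 -0 -0 0 0 (n 1 )
  -> [ 611.5 -123.   130. ]
```

Emit:
jog_arm --increments "0.009 0.005 0.006 0 0 -9.5 0; 0.019 0.01 0.012 0 0 -19 0; 0.028 0.015 0.018 0 0 -28.6 0; 0.037 0.019 0.024 0 0 -38 0; 0.047 0.024 0.03 0.1 0.2 -47.6 0" --force 60

```text
time_s: 69.65
eef_pos: [494.0, -56.1, 204.5]
eef_rot: [[0.682, 0.731, 0.006], [0.731, -0.682, 0.0], [0.005, 0.004, -1.0]]
wrist_force: [-0.3, 0.3, 1.0]
width: 42.6
finger_force: 0.0
```

Emit:
jog_arm --increments "0.003 0.01 0.006 0 0 -9.5 0; 0.005 0.02 0.012 0 0 -19 0; 0.008 0.03 0.018 0 0 -28.6 0; 0.011 0.041 0.024 0 0 -38 0; 0.013 0.051 0.03 0.1 0.2 -47.7 0"

```text
time_s: 70.28
eef_pos: [540.2, -81.9, 174.6]
eef_rot: [[-0.081, 0.997, 0.006], [0.997, 0.081, 0.005], [0.004, 0.006, -1.0]]
wrist_force: [0.2, -0.0, -0.8]
width: 42.6
finger_force: 0.0
```

Emit:
jog_arm --increments "-0.006 0.009 0.006 0 0 -9.5 0; -0.011 0.018 0.012 0 0 -19 0; -0.017 0.026 0.018 0 0 -28.6 0; -0.023 0.035 0.024 0 0 -38 0; -0.029 0.044 0.03 0.2 0.2 -47.6 0"

```text
time_s: 70.9
eef_pos: [586.4, -107.6, 144.5]
eef_rot: [[-0.79, 0.613, 0.001], [0.613, 0.79, 0.006], [0.003, 0.005, -1.0]]
wrist_force: [-0.0, -0.4, 0.2]
width: 42.5
finger_force: 0.0
```

Emit:
jog_arm --increments "-0.01 0.002 0.006 0 0 -9.5 0; -0.02 0.004 0.012 0 0 -19 0; -0.031 0.005 0.018 0.1 0.1 -28.6 0; -0.031 0.005 0.018 0.1 0.1 -28.6 0; -0.031 0.005 0.018 0.1 0.1 -28.6 0"

```text
time_s: 71.53
eef_pos: [612.8, -122.1, 126.8]
eef_rot: [[-0.986, 0.168, -0.001], [0.168, 0.986, 0.005], [0.002, 0.005, -1.0]]
wrist_force: [-0.4, -0.5, 0.3]
width: 42.6
finger_force: 0.0
```

Emit:
jog_arm --increments "0 0 0 0 0 0 0; 0 0 0 0 0 0 0; 0 0 0 0 0 0 0"

```text
time_s: 71.9
eef_pos: [612.4, -122.7, 126.9]
eef_rot: [[-0.986, 0.165, -0.001], [0.165, 0.986, 0.003], [0.002, 0.003, -1.0]]
wrist_force: [-0.6, 0.1, 0.5]
width: 42.7
finger_force: 0.0
```

Run:
```python
from h import *
s=manip.state();print(s['eef_pos'],s['qpos'].round(2),s['width'])
plan([((612,-124,85),80,0,0,50,3),((612,-124,41),80,0,0,15,2)])
```

```text
[ 612.44073536 -122.72432466  126.87887139] [ 0.95  0.74 -1.21  1.54  0.7   1.35  1.08] 42.687159873787635
4 x: 0.0001 -0.0015 0.0419 0.2 -0.1 0.5 0 (n 1 )
  -> [ 612. -124.   85.]
5 x: 0 0.0001 0.044 -0 -0 0 0 (n 3 )
  -> [ 612. -124.   41.]
```

Emit:
jog_arm --increments "0 -0.0013 0.02 0.2 0 0.5 0; 0 -0.0013 0.042 0.2 0 0.5 0; 0 -0.0013 0.042 0.2 0 0.5 0; 0 -0.0013 0.042 0.2 0 0.5 0"

```text
time_s: 72.4
eef_pos: [612.3, -123.6, 84.6]
eef_rot: [[-0.985, 0.173, -0.002], [0.173, 0.985, 0.001], [0.003, 0.0, -1.0]]
wrist_force: [-0.1, 1.1, 1.3]
width: 43.1
finger_force: 0.0
```

Emit:
jog_arm --increments "0 0 0.012 0 0 0 0; 0 0 0.024 0 0 0 0; 0 0 0.034 0 0 0 0; 0 0 0.043 0 0 0 0; 0 0 0.043 0 0 0 0"

```text
time_s: 73.03
eef_pos: [611.7, -123.8, 40.8]
eef_rot: [[-0.985, 0.173, -0.003], [0.173, 0.985, 0.001], [0.003, 0.0, -1.0]]
wrist_force: [0.4, 0.4, -0.2]
width: 42.5
finger_force: 0.0
```

Emit:
jog_arm --increments "0 0 0 0 0 0 0; 0 0 0 0 0 0 -0.4; 0 0 0 0 0 0 -0.7; 0 0 0 0 0 0 -0.7; 0 0 0 0 0 0 -0.7"

```text
time_s: 73.65
eef_pos: [612.3, -123.8, 42.1]
eef_rot: [[-0.985, 0.173, -0.002], [0.173, 0.985, 0.0], [0.002, -0.0, -1.0]]
wrist_force: [-2.3, 0.2, 4.9]
width: 15.2
finger_force: 58.4
```

Run:
```python
from h import *
s=manip.state();print(s['eef_pos'],s['width'],s['finger_force'],s['wrist_force'],s['wrist_torque'])
```

```text
[ 612.3266913  -123.82448452   42.10392433] 15.205709208127173 58.41585874557495 [-2.25409766  0.17305935  4.90124381] [ 0.00271316  0.30157062 -0.02684843]
```

Emit:
jog_arm --increments "0 0 0 0 0 8 -0.7; 0 0 0 0 0 16 -0.7; 0 0 0 0 0 24 -0.7; 0 0 0 0 0 32 -0.7; 0 0 0 0 0 40 -0.7"

```text
time_s: 74.28
eef_pos: [612.0, -124.4, 42.1]
eef_rot: [[-0.639, 0.769, -0.003], [0.769, 0.639, -0.001], [0.001, -0.002, -1.0]]
wrist_force: [-3.0, -1.5, 6.0]
width: 15.0
finger_force: 59.0
```

Run:
```python
from h import *
s=manip.state();print(s['eef_pos'],s['width'],s['wrist_force'],s['wrist_torque'],s['qpos'].round(2))
```

```text
[ 611.97524411 -124.44431176   42.06351384] 14.974719038342583 [-2.96818564 -1.54988629  5.96345279] [-0.40654282  0.77830795  0.04709866] [ 0.86  0.74 -1.02  1.61  0.67  1.18  0.38]
```

Emit:
jog_arm --increments "0 0 0 0 0 8 -0.7; 0 0 0 0 0 16 -0.7; 0 0 0 0 0 24 -0.7; 0 0 0 0 0 32 -0.7; 0 0 0 0 0 40 -0.7"

```text
time_s: 74.9
eef_pos: [611.3, -124.7, 42.1]
eef_rot: [[0.005, 1.0, -0.004], [1.0, -0.005, -0.001], [-0.001, -0.004, -1.0]]
wrist_force: [-7.1, -3.2, 9.3]
width: 15.3
finger_force: 59.4
```

Emit:
jog_arm --increments "0 0 0 0 0 8 -0.7; 0 0 0 0 0 16 -0.7; 0 0 0 0 0 24 -0.7; 0 0 0 0 0 32 -0.7; 0 0 0 0 0 40 -0.7"

```text
time_s: 75.53
eef_pos: [610.7, -124.4, 42.0]
eef_rot: [[0.646, 0.763, -0.005], [0.763, -0.646, -0.001], [-0.004, -0.004, -1.0]]
wrist_force: [-10.9, -1.6, 12.4]
width: 15.6
finger_force: 59.7
```

Run:
```python
from h import *
s=manip.state();print(s['eef_pos'],s['width'],s['wrist_force'],s['wrist_torque'],s['qpos'].round(2))
```

```text
[ 610.67676865 -124.44615156   42.013125  ] 15.627477070125101 [-10.89924076  -1.61166858  12.40893646] [-0.24618401  2.27546931  0.13033627] [ 0.7   0.62 -0.76  1.62  0.47  1.09 -0.89]
```

Emit:
jog_arm --increments "-0.001 -0.001 0 0 0 6 -0.7; -0.001 -0.001 0 0 0 12 -0.7; -0.001 -0.001 0 0 0 18 -0.7; -0.001 -0.001 0 0 0 24 -0.7; -0.001 -0.001 0 0 0 30 -0.7"

```text
time_s: 76.15
eef_pos: [610.2, -124.0, 42.1]
eef_rot: [[0.941, 0.339, -0.003], [0.339, -0.941, -0.0], [-0.003, -0.001, -1.0]]
wrist_force: [-5.6, -0.1, 8.6]
width: 15.1
finger_force: 59.2
```

Run:
```python
from h import *
s=manip.state();print(s['eef_pos'],s['width'],s['wrist_force'],s['wrist_torque'],s['qpos'].round(2))
```

```text
[ 610.16655132 -124.00305678   42.05156959] 15.08167898039086 [-5.60052841 -0.06156665  8.64627915] [-0.01755101  1.11115616  0.06330567] [ 0.63  0.59 -0.66  1.63  0.4   1.07 -1.37]
```

Emit:
jog_arm --increments "-0.0005 0 0 0 0 4 -0.7; -0.0005 0 0 0 0 8 -0.7; -0.0005 0 0 0 0 8 -0.7"

```text
time_s: 76.53
eef_pos: [610.1, -123.9, 42.1]
eef_rot: [[0.978, 0.208, -0.003], [0.208, -0.978, 0.0], [-0.002, -0.001, -1.0]]
wrist_force: [-3.1, 0.4, 7.2]
width: 14.9
finger_force: 58.8
```

Run:
```python
from h import *
s=manip.state();print(s['eef_rot'].round(3)[:2,1],s['wrist_force'],s['wrist_torque'])
```

```text
[ 0.208 -0.978] [-3.06978352  0.40435715  7.2032347 ] [ 0.12619695  0.64803658 -0.10643248]
```

Emit:
jog_arm --increments "0 0 0 0 0 4 -0.7; 0 0 0 0 0 8 -0.7; 0 0 0 0 0 8 -0.7"

```text
time_s: 76.9
eef_pos: [610.0, -123.7, 42.1]
eef_rot: [[0.998, 0.07, -0.003], [0.07, -0.998, 0.0], [-0.003, -0.001, -1.0]]
wrist_force: [-4.2, 0.2, 7.2]
width: 15.2
finger_force: 58.8
```

Run:
```python
from h import *
s=manip.state();print(s['eef_rot'].round(3)[:2,1],s['wrist_force'],s['wrist_torque'])
```

```text
[ 0.07  -0.998] [-4.19464894  0.2365873   7.17989782] [1.65438153e-01 7.06805963e-01 6.85126221e-04]
```

Emit:
jog_arm --increments "0 0 0 0 0 3 -0.7; 0 0 0 0 0 6 -0.7"

```text
time_s: 77.15
eef_pos: [610.1, -123.6, 42.1]
eef_rot: [[0.999, -0.035, -0.003], [-0.035, -0.999, 0.001], [-0.003, -0.0, -1.0]]
wrist_force: [-3.9, 0.5, 6.1]
width: 15.1
finger_force: 59.1
```

Run:
```python
from h import *
s=manip.state();print(s['eef_rot'].round(3)[:2,1],s['wrist_force'],s['wrist_torque'],s['qpos'].round(2))
```

```text
[-0.035 -0.999] [-3.87910307  0.52464811  6.06099867] [0.24163687 0.78998628 0.19615992] [ 0.58  0.57 -0.59  1.63  0.35  1.05 -1.72]
```

Emit:
jog_arm --increments "0 0 0 0 0 3 -0.7; 0 0 0 0 0 6 -0.7"

```text
time_s: 77.4
eef_pos: [610.1, -123.5, 42.1]
eef_rot: [[0.99, -0.139, -0.003], [-0.139, -0.99, 0.001], [-0.003, -0.0, -1.0]]
wrist_force: [-3.9, 1.4, 6.8]
width: 15.1
finger_force: 59.1
```

Run:
```python
from h import *
s=manip.state();print(s['eef_rot'].round(3)[:2,1],s['wrist_force'],s['wrist_torque'],s['qpos'].round(2))
```

```text
[-0.139 -0.99 ] [-3.89698768  1.36953824  6.84021389] [0.31102699 0.77211039 0.20225491] [ 0.56  0.56 -0.57  1.63  0.34  1.05 -1.82]
```

Emit:
jog_arm --increments "0 0 0 0 0 4 -0.7; 0 0 0 0 0 8 -0.7; 0 0 0 0 0 12 -0.7"

```text
time_s: 77.78
eef_pos: [610.1, -123.3, 42.0]
eef_rot: [[0.939, -0.343, -0.003], [-0.343, -0.939, 0.001], [-0.003, 0.0, -1.0]]
wrist_force: [-3.3, 2.0, 5.5]
width: 15.1
finger_force: 59.0
```

Run:
```python
from h import *
s=manip.state();print(s['eef_rot'].round(3)[:2,1],s['wrist_force'],s['wrist_torque'],s['qpos'].round(2))
```

```text
[-0.343 -0.939] [-3.31616688  2.00230091  5.48540635] [0.43353981 0.62029778 0.23226566] [ 0.53  0.55 -0.53  1.63  0.31  1.04 -2.01]
```

Torque has held at about 0.2 N m over the last 25°, so the knob is slipping at its stop. I'll release it and check.

Emit:
jog_arm --increments "0 0 0 0 0 12 -0.7; 0 0 0 0 0 12 0; 0 0 0 0 0 12 0; 0 0 0 0 0 12 0"

```text
time_s: 78.28
eef_pos: [610.1, -124.3, 41.4]
eef_rot: [[0.849, -0.528, -0.003], [-0.528, -0.849, 0.0], [-0.002, 0.001, -1.0]]
wrist_force: [-0.0, 0.1, -0.6]
width: 42.8
finger_force: 0.0
```

Emit:
jog_arm --increments "0 0 -0.04 0 0 0 0; 0 0 -0.08 0 0 0 0; -0.04 0 -0.12 0 0 0 0; -0.1 0 -0.15 0 0 0 0; -0.18 0 -0.15 0 0 0 0"

```text
time_s: 78.9
eef_pos: [476.2, -39.4, 193.4]
eef_rot: [[0.849, -0.528, 0.001], [-0.528, -0.849, -0.0], [0.001, -0.001, -1.0]]
wrist_force: [0.3, 0.7, 0.7]
width: 42.8
finger_force: 0.0
```

Emit:
jog_arm --increments "0 0 0 0 0 0 0; 0 0 0 0 0 0 0; 0 0 0 0 0 0 0"

```text
time_s: 79.28
eef_pos: [477.0, -41.0, 191.4]
eef_rot: [[0.848, -0.53, -0.002], [-0.53, -0.848, 0.001], [-0.003, 0.0, -1.0]]
wrist_force: [0.3, -0.4, -0.0]
width: 42.9
finger_force: 0.0
```

Run:
```python
from h import *
import pickle
a,b=grab('scene'),grab('top');pickle.dump((a,b),open('v12.pkl','wb'))
for y in(-35,65,165):print(lidpose(b,(616,y),54,45))
b0=pickle.load(open('v0.pkl','rb'))
for n,i,x,y in(('glass',0,195,395),('oil',0,498,245),('big',0,309,243),('big top',1,327,250)):
    f=lambda d:d[i]['image'][y-18:y+18,x-14:x+14].astype(float);print(n,abs(f(b0)-f((a,b))).mean().round(1))
crop(b,130,160,470,300,2,'x.png');crop(a,270,200,445,345,4,'y.png')
x=cv2.imread('pics/x.png');y=cv2.resize(cv2.imread('pics/y.png'),None,fx=.55,fy=.55,interpolation=cv2.INTER_AREA);z=cv2.resize(b['image'][175:212,348:388,::-1],None,fx=7,fy=7,interpolation=cv2.INTER_CUBIC)
yz=np.hstack([y[:z.shape[0]] if y.shape[0]>z.shape[0] else y, z[:y.shape[0]]])
W=max(x.shape[1],yz.shape[1]);P2=lambda i:cv2.copyMakeBorder(i,0,0,0,W-i.shape[1],cv2.BORDER_CONSTANT)
im=np.vstack([P2(x),P2(yz)]);print(im.shape);cv2.imwrite('pics/v12.png',im)
```

```text
[(array([627. , -36.4]), np.float64(53.6), np.float64(29.8), np.float64(0.5999999999999943))]
[(array([616.6,  65.2]), np.float64(53.6), np.float64(54.1), np.float64(0.5999999999999943))]
[(array([618.3, 165.5]), np.float64(56.2), np.float64(54.1), np.float64(0.5999999999999943))]
glass 2.4
oil 3.2
big 28.9
big top 28.4
(539, 680, 3)
```

View pics/v12.png

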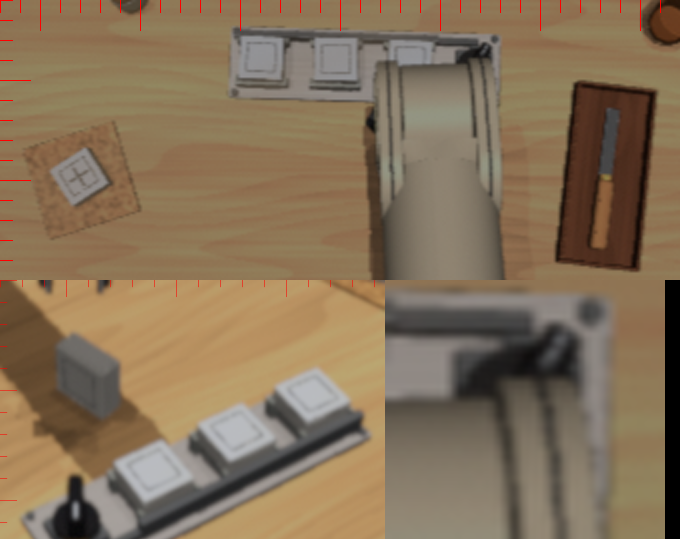

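The last view shows everything as asked. The finished lid is on the cork (cross up, (80,178)), the file is in the tray, and three blanks are seated in the pockets. The knob wing has turned about 195° with its mark now at the +x end, which fits a slip of roughly 0.5 rad.

```bash
python3 -c "
from station import manip
print(manip.finish_job())"
```

```text
the job is handed in; nothing more can be done
None
```

I handed the job in at about 79 s: the file is in the tray, the finished lid is on the cork pad cross up, all three blanks are in their pockets closed face up, and the knob is clamped and turned an estimated 0.5–0.7 rad past its slip (including about 10° added by mistake at release); no verdict came back.

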